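Nest the pot lids on their storage board

ROBOT

A 6-joint arm with a two-finger parallel gripper is mounted at the origin on the work surface. World frame = base frame: x ahead of the robot, y to its left, z up, the work surface at z = 0. Lengths are in m, angles in rad, forces in N, time in s.
With the tool pointing down it reaches from about 0.375 to 0.9 m from the base axis. Payload 3.1 kg.
Tool frame: the origin (TCP) lies on the centre line of the jaws, within the pads' length; the fingertips stand 8 mm ahead of it and the grasp point (between the pads) lies 11 mm behind it; z points along the fingers, y is the line along which they close (so a half turn about z gives the same grasp; the last joint's range is limited). The gripper opens to 87 mm and grips with 3 to 60 N. Pads are 19 mm wide; open, the fingers measure 117 mm over their backs; the gripper's body (75 mm by 190 mm) begins 51 mm behind the grasp point.
Start: joints at [0.953, 0.527, 1.433, -0, 1.181, -0.178], TCP at [0.266, 0.566, 0.231] pointing down, gripper open.
Joint ranges: [-3.08, 3.08], [-0.75, 2.2], [0.22, 2.44], [-1.43, 4.57], [0, 2.65], [-2.85, 2.85]. Speed limits (rad/s): [2.79, 2.79, 3.14, 3.14, 3.14, 3.14].

INTERFACE

Orientations are given as a unit quaternion [x, y, z, w].
In Python, from rig import robot gives the robot as it stands. The module is installed in compiled form; this text tells all that it offers.
- The arm moves only by the tool send_rows, never from a script. Its argument "increments" is one flat list of numbers, 7 for each row, row after row: the turn, a rotation vector about the world's x, y, z in rad, then the shift along the world's x, y, z in cm, then the opening, from 0 (shut) to 1 (fully open). A call has 1 to 20 rows; each row shifts and turns the commanded pose from where the row before left it; what a row does not reach is not made up. A row lasts 1/12 s, in which the tool goes at most 41.7 mm and 7.16 degrees, less where a joint would pass 70% of its speed; a pose out of reach is approached as far as the arm can. A call is refused whole if a number of a shift passes 4.17 or a number of a turn 0.125, either way. A call with a gripper value outside its range is refused whole. The fingers move at their own pace and stop on an object; "newtons" is the grip in N (left out, the last holds). Time passes only in rows, so rows that do not move let the fingers close. It gives the time, the measured TCP pose, the force, the opening and the grip force at its end, in the units of the state.
- robot.get_obs(): the state, without advancing time (a new reading comes with each control period).
- robot.camera(name): name is "scene" or "side" or "wrist"; returns a dict with "image" (480x640x3 uint8, red, green, blue), "range_z" (480x640 float32, m along the optical axis (not along the pixel's ray), 0 where there is no reading), "fx", "fy", "cx", "cy" (pixels), "dist_coeffs" ([k1, k2, p1, p2, k3] as OpenCV has them; the pictures are not rectified), "R" (3x3) and "t" (3): a world point X has camera coordinates R X + t. Camera axes: x right, y down, z forward; pixel columns grow to the right and rows downward; lengths in m; the calibration is good to about 2 mm. A picture is of the moment at which its call begins.
- robot.hand_in(): hands the job in; it is judged then, once.
The state is a dict: "time": time; "q": joint angles; "joint_velocities": joint speeds; "joint_torque": joint torques, N m; "position": TCP position; "tool_rot": TCP orientation; "ft_force": force on the tool from outside, world axes, zero at the start; "moment": the same for the moment, N m; "grip_width": finger opening in m; "grip_force": force on a finger pad.
Only numpy, scipy, OpenCV 4.12 (cv2) and the standard library are available. Lean on these libraries where they do the work, as an engineer would, in place of code of your own. Each camera call takes 0.05 s, during which the arm holds its last target. There are 200 camera calls.

TASK

Put the loose pot lids away as one pile on the round wooden board: every lid upside down (knob down, hollow up), the largest at the bottom with its knob in the board's centre hole, each smaller lid cupped level inside the next larger one. If a lid already on the board is not the largest one here, take it off first; when the pile is complete, stand the little tin upright inside the topmost lid, and leave the paint can, the screwdriver and the screw box where they are.

Things in the scene. Friction and masses are not known exactly. Their poses are not given: they have to be found in the camera images.
- board: round wooden board fixed flat on the bench, 190 mm across, 10 mm thick, with a 66 mm hole right through its middle (bench top shows at z = 0). Origin at the centre of the hole, on the bench; z up. A lid may already stand with its knob in the hole.
- lid_a: domed pot lid, 144 mm across outside, largest of five, 220 g. Upside down: heavy steel knob (50 mm across, 16 high) below, 4 mm steel dome opening upward, 8 mm thick rubber rim band 34 to 50 mm above the origin, to be pinched from above. Flat floor inside (about 62 mm across) is 20 mm above the origin: a lid or tin nested there has its origin 20 mm higher. Origin: centre of the knob's flat face; z out of the hollow. May be absent.
- lid_b: domed pot lid, 132 mm across outside, second largest of five, 200 g. Upside down: heavy steel knob (50 mm across, 16 high) below, 4 mm steel dome opening upward, 8 mm thick rubber rim band 34 to 50 mm above the origin, to be pinched from above. Flat floor inside (about 62 mm across) is 20 mm above the origin: a lid or tin nested there has its origin 20 mm higher. Origin: centre of the knob's flat face; z out of the hollow. May be absent.
- lid_c: domed pot lid, 120 mm across outside, third of five, 180 g. Upside down: heavy steel knob (50 mm across, 16 high) below, 4 mm steel dome opening upward, 8 mm thick rubber rim band 34 to 50 mm above the origin, to be pinched from above. Flat floor inside (about 62 mm across) is 20 mm above the origin: a lid or tin nested there has its origin 20 mm higher. Origin: centre of the knob's flat face; z out of the hollow. May be absent.
- lid_d: domed pot lid, 108 mm across outside, fourth of five, 165 g. Upside down: heavy steel knob (50 mm across, 16 high) below, 4 mm steel dome opening upward, 8 mm thick rubber rim band 34 to 50 mm above the origin, to be pinched from above. Flat floor inside (about 62 mm across) is 20 mm above the origin: a lid or tin nested there has its origin 20 mm higher. Origin: centre of the knob's flat face; z out of the hollow. May be absent.
- lid_e: domed pot lid, 96 mm across outside, smallest of five, 150 g. Upside down: heavy steel knob (50 mm across, 16 high) below, 4 mm steel dome opening upward, 8 mm thick rubber rim band 34 to 50 mm above the origin, to be pinched from above. Flat floor inside (about 62 mm across) is 20 mm above the origin: a lid or tin nested there has its origin 20 mm higher. Origin: centre of the knob's flat face; z out of the hollow. May be absent.
- tin: small closed aluminium tin, 40 mm across, 55 mm high, about 100 g, standing on the bench. Origin at the centre of its base, z up.
- paint_can: bystander: steel paint can with paper label, 80 mm across, 100 mm high, far side of the bench. Origin at its base.
- screwdriver: bystander: screwdriver, 180 mm, lying on the far side of the bench. Origin at its middle, on the bench.
- screw_box: bystander: open wooden box 80 x 120 x 40 mm, far side of the bench. Origin under its centre.
There are look-alikes about, which are no part of the job. What is shaped like the lid_a but orange is not meant.

How it is judged:
By the outcome, as a careful person would: the job done as asked, in the order asked, and still so for the second after the job is handed in, with the robot touching nothing.
Of lid_a, lid_b, lid_c, lid_d, lid_e only 4 to 5 are there at a start; the rules pass over those that are not, and their reading is None.
At some moment in a run one of lid_a, lid_b, lid_c, lid_d, lid_e may be knocked a few centimetres aside while the robot is not near it.
It also fails if it takes over 210 s, if anything falls off the work surface, if the arm or the gripper's body presses on something with over 40 N, if the wrist force passes 120 N, or if a joint passes its speed limit or range.

## Working session

There is one attempt and no reset: what is moved stays moved. The work goes in short steps, Python scripts to look and compute and a tool call to move; the robot and the scene stay as the last step left them, time stands still between calls to the robot, and variables do not carry over. Pictures are saved under pics/ and viewed, at most 14 in all, crops included, and the job is handed in when it is done.

Besides the shell and the picture viewer there is one more tool, called after "Request:" by a JSON object that holds its "fn" and its "kwargs". send_rows: Moves the arm, as the interface text tells. Its arguments: {"type":"object","properties":{"increments":{"type":"array"},"newtons":{"type":"number"}},"required":["increments"]}

```bash
mkdir -p pics
cat > h.py <<'E'
import numpy as np, cv2
from rig import robot
def cam(n,save=None):
    c=robot.camera(n)
    c['K']=np.array([[c['fx'],0,c['cx']],[0,c['fy'],c['cy']],[0,0,1.]]);c['d']=np.array(c['dist_coeffs'],float)
    c['R']=np.array(c['R']);c['t']=np.array(c['t'])
    if save: cv2.imwrite(save,c['image'][:,:,::-1])
    return c
def cloud(c):
    h,w=c['range_z'].shape
    v,u=np.mgrid[:h,:w]
    p=cv2.undistortPoints(np.stack([u,v],-1).reshape(-1,1,2).astype(np.float32),c['K'],c['d']).reshape(h,w,2)
    z=c['range_z'][...,None]
    P=np.concatenate([p*z,z],-1)
    W=(P-c['t'])@c['R']
    W[c['range_z']==0]=np.nan
    return W
E
python3 - <<'E'
from h import *
for n in('scene','side','wrist'):
    c=cam(n,f'pics/{n}0.png'); print(n,-c['R'].T@c['t'],c['R'][2],c['fx'],np.mean(c['range_z']>0))
    np.savez(f'/tmp/{n}0.npz',W=cloud(c),im=c['image'])
print(robot.get_obs())
E
```

```text
scene [ 1.58245565 -0.06794615  1.10408073] [-0.7082776   0.05350467 -0.70390347] 607.0960516388411 0.9960123697916666
side [ 0.48194053 -0.73938371  0.7305942 ] [ 0.02127531  0.74875859 -0.66250127] 483.29128257585074 0.9961588541666667
wrist [0.20455701 0.59447061 0.38528268] [ 0.2262317  -0.10954315 -0.96789437] 344.99326042189324 0.9746809895833334
{'time': 0.15, 'q': array([ 9.52493094e-01,  5.28280769e-01,  1.43359174e+00, -5.62344131e-05,
        1.18140201e+00, -1.78507984e-01]), 'joint_velocities': array([-0.00052996, -0.00309069, -0.00358184,  0.00121239, -0.00296894,
        0.00143363]), 'joint_torque': array([ 6.89745066e-04, -4.40431666e+01, -1.76844049e+01,  6.33385009e-02,
        5.51864505e-02, -7.58006854e-05]), 'position': array([0.26576791, 0.56507739, 0.22978429]), 'tool_rot': array([ 2.18119198e-01,  9.75921773e-01, -7.85159403e-04, -3.02272476e-04]), 'ft_force': array([ 0.02478817, -0.15065884,  0.15233761]), 'moment': array([ 0.00610493, -0.03664463, -0.01505668]), 'grip_force': 0.0, 'grip_width': 0.08718127239542253}
```

View pics/scene0.png

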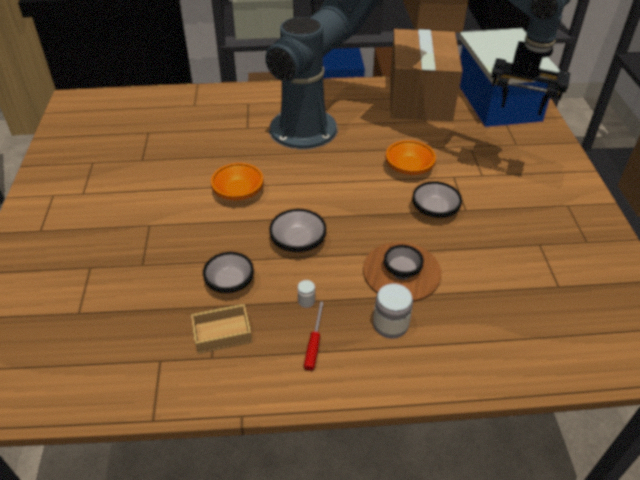

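View pics/side0.png

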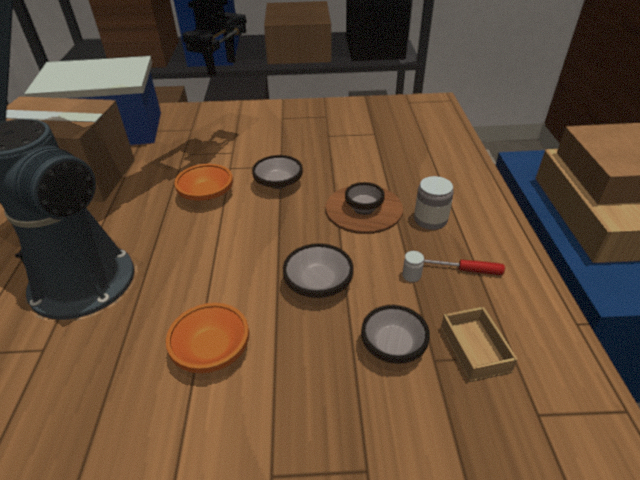

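The scene view shows four grey lids with black rims, all hollow up: (403,262) on the board, (436,200), (298,231) and (229,273). The tin is at (306,293). Two orange look-alikes, at (237,183) and (410,157), are not meant. Next I'll measure rim circles from depth.

```bash
cat >> h.py <<'E'
def circ(xy):
    A=np.c_[2*xy,np.ones(len(xy))];s=np.linalg.lstsq(A,(xy**2).sum(1),rcond=None)[0]
    return s[0],s[1],np.sqrt(s[2]+s[0]**2+s[1]**2)
def lids(c,W=None,verbose=True):
    """dark rim pixels -> clusters -> outer-edge circle at the rim top"""
    W=cloud(c) if W is None else W
    im=c['image'].astype(int)
    m=(im.max(2)<75)&(W[...,2]>.015)&(W[...,2]<.2)&(W[...,0]>.2)&(W[...,0]<1.05)&(abs(W[...,1])<.6)
    n,l,st,_=cv2.connectedComponentsWithStats(cv2.dilate(m.astype(np.uint8),np.ones((3,3))))
    out=[]
    for i in range(1,n):
        P=W[(l==i)&m]
        if len(P)<80: continue
        zt=np.percentile(P[:,2],92)
        T=P[P[:,2]>zt-.006]
        x,y,r=circ(T[:,:2])
        d=np.hypot(T[:,0]-x,T[:,1]-y)
        if not .03<r<.09: continue
        out.append((x,y,r,zt,np.percentile(d,97)*2))
        if verbose: print(st[i,:4],len(T),'c %.4f %.4f rmean %.4f ztop %.4f outerD %.4f'%out[-1])
    return out
E
python3 - <<'E'
from h import *
for n in('scene','side'):
    f=np.load(f'/tmp/{n}0.npz');W=f['W'];im=f['im'].astype(int);print(n)
    lids({'image':f['im']},W)
    sp=im.max(2)-im.min(2)
    # board: brown disc z~.01 ; tin: bright grey z>0.03
    m=(abs(W[...,2]-.010)<.004)&(W[...,0]>.3)&(W[...,0]<1.05)
    m=cv2.morphologyEx(m.astype(np.uint8),cv2.MORPH_OPEN,np.ones((5,5)))
    k,l,st,_=cv2.connectedComponentsWithStats(m)
    for i in range(1,k):
        if st[i,4]>200:
            h=cv2.convexHull(W[l==i][:,:2].astype(np.float32));print('flat',st[i],cv2.minEnclosingCircle(h))
    m=(W[...,2]>.045)&(W[...,2]<.12)&(sp<40)&(im.max(2)>110)&(W[...,0]>.3)&(W[...,0]<1.05)&(abs(W[...,1])<.6)
    k,l,st,_=cv2.connectedComponentsWithStats(m.astype(np.uint8))
    for i in range(1,k):
        if st[i,4]>30:
            P=W[l==i];zt=np.percentile(P[:,2],85);P=P[P[:,2]>zt-.006];print('light',st[i],zt,cv2.minEnclosingCircle(P[:,:2].astype(np.float32)))
E
```

```text
scene
[411 181  52  38] 243 c 0.4083 0.3306 rmean 0.0616 ztop 0.0551 outerD 0.1319
[269 208  58  46] 330 c 0.4986 -0.0402 rmean 0.0678 ztop 0.0546 outerD 0.1451
[382 244  42  36] 262 c 0.6209 0.2049 rmean 0.0436 ztop 0.0543 outerD 0.0962
[202 251  53  44] 371 c 0.6275 -0.2085 rmean 0.0560 ztop 0.0540 outerD 0.1204
light [438 185  19  12  33] 0.04854605659457155 ((0.37454259395599365, 0.36651408672332764), 0.029577895998954773)
light [282 212  22   6  37] 0.04875453188786851 ((0.44123148918151855, -0.05043942481279373), 0.027569707483053207)
light [298 280  17  17 221] 0.05900013996037137 ((0.6942829489707947, -0.02948635444045067), 0.02036125399172306)
light [377 284  35  31 808] 0.10360725527699698 ((0.7740952372550964, 0.15416578948497772), 0.03743669390678406)
light [383 314  28  15 177] 0.0651827916815693 ((0.7974562644958496, 0.15874865651130676), 0.030765557661652565)
side
[251 154  53  34] 312 c 0.4057 0.3304 rmean 0.0617 ztop 0.0519 outerD 0.1312
[344 182  41  32] 280 c 0.6175 0.2041 rmean 0.0436 ztop 0.0518 outerD 0.0947
[416 188  37  20] 86 c 0.7721 0.1532 rmean 0.0366 ztop 0.0886 outerD 0.0790
[282 243  72  56] 645 c 0.4955 -0.0408 rmean 0.0676 ztop 0.0520 outerD 0.1421
[360 304  71  61] 811 c 0.6247 -0.2092 rmean 0.0557 ztop 0.0520 outerD 0.1183
flat [ 326  189   77   43 1712] ((0.6190497875213623, 0.20635242760181427), 0.09588251262903214)
light [420 176  33  19 480] 0.10205707398977878 ((0.7719801068305969, 0.1559721678495407), 0.03788897022604942)
light [405 251  19  13 199] 0.05726251028199121 ((0.6935036778450012, -0.029051922261714935), 0.01992538943886757)
```

Sizes identify the lids:

| Lid | Diameter | Centre |
|---|---|---|
| lid_a | 144 mm | (.497,-.0405) |
| lid_b | 132 mm | (.406,.330) |
| lid_c | 120 mm | (.626,-.209) |
| lid_e | 96 mm | (.619,.2045), on the board |

lid_d is absent. The tin is at (.694,-.029). First I take lid_e off the board, pinching its +y rim.

Request:
{"fn": "send_rows", "kwargs": {"increments": [0, 0, 0.0275, 2.2, -1.98, 0, 0.4, 0, 0, 0.0275, 2.2, -1.98, 0, 0.4, 0, 0, 0.0275, 2.2, -1.98, 0, 0.4, 0, 0, 0.0275, 2.2, -1.98, 0, 0.4, 0, 0, 0.0275, 2.2, -1.98, 0, 0.4, 0, 0, 0.0275, 2.2, -1.98, 0, 0.4, 0, 0, 0.0275, 2.2, -1.98, 0, 0.4, 0, 0, 0.0275, 2.2, -1.98, 0, 0.4, 0, 0, 0.0275, 2.2, -1.98, 0, 0.4, 0, 0, 0.0275, 2.2, -1.98, 0, 0.4, 0, 0, 0.0275, 2.2, -1.98, 0, 0.4, 0, 0, 0.0275, 2.2, -1.98, 0, 0.4, 0, 0, 0.0275, 2.2, -1.98, 0, 0.4, 0, 0, 0.0275, 2.2, -1.98, 0, 0.4, 0, 0, 0.0275, 2.2, -1.98, 0, 0.4, 0, 0, 0.0275, 2.2, -1.98, 0, 0.4, 0, 0, 0, 0, 0, 0, 0.4, 0, 0, 0, 0, 0, 0, 0.4], "newtons": 40}}

```text
time: 1.65
position: [0.6189, 0.2472, 0.2299]
tool_rot: [0.002, 1.0, 0.0, -0.0]
ft_force: [-0.5, -0.4, -0.4]
grip_width: 0.0347
grip_force: 0.0
```

Run:
```python
from h import *
c=cam('wrist','pics/w1.png');W=cloud(c);lids(c,W)
# E interior profile
r=np.hypot(W[...,0]-.619,W[...,1]-.205)
for a in range(0,56,4):
    s=(r>a/1e3)&(r<(a+4)/1e3)&(W[...,2]<.08); 
    if s.sum(): print(a,s.sum(),np.nanpercentile(W[...,2][s],[10,50,90]).round(4))
```

```text
0 41 [0.0202 0.021  0.022 ]
4 133 [0.0203 0.0213 0.022 ]
8 212 [0.0203 0.0214 0.0224]
12 300 [0.0203 0.0213 0.0221]
16 389 [0.0202 0.0212 0.0222]
20 467 [0.0203 0.0213 0.0223]
24 565 [0.0203 0.0213 0.0223]
28 700 [0.0205 0.0215 0.0233]
32 1007 [0.0227 0.0285 0.0352]
36 1262 [0.0349 0.0421 0.05  ]
40 1036 [0.0496 0.0511 0.0521]
44 960 [0.0498 0.0511 0.0521]
48 603 [0.0104 0.0118 0.0504]
52 654 [0.0103 0.0113 0.0123]
```

View pics/w1.png

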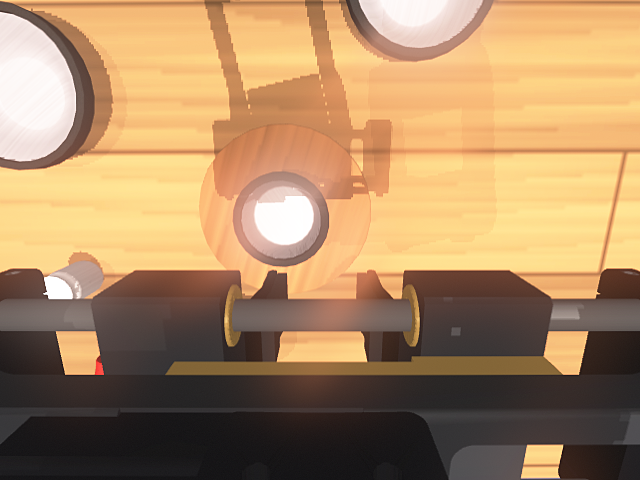

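The wrist view shows lid_e on the board at (281,218), hole still covered. The profile fits (floor 20, rim 40–48 mm radius). I'll descend and grip.

Request:
{"fn": "send_rows", "kwargs": {"increments": [0, 0, 0, 0, 0.1, -3.1, 0.4, 0, 0, 0, 0, 0, -3.1, 0.4, 0, 0, 0, 0, 0, -3.1, 0.4, 0, 0, 0, 0, 0, -3.1, 0.4, 0, 0, 0, 0, 0, -2.6, 0.4, 0, 0, 0, 0, 0, -2.0, 0.4, 0, 0, 0, 0, 0, -1.6, 0.4, 0, 0, 0, 0, 0, 0, 0.4, 0, 0, 0, 0, 0, 0, 0.0, 0, 0, 0, 0, 0, 0, 0.0, 0, 0, 0, 0, 0, 0, 0.0, 0, 0, 0, 0, 0, 0, 0.0, 0, 0, 0, 0, 0, 0, 0.0, 0, 0, 0, 0, 0, 0, 0.0], "newtons": 40}}

```text
time: 2.87
position: [0.6193, 0.2497, 0.0462]
tool_rot: [-0.0, 1.0, 0.0, 0.002]
ft_force: [0.4, -0.2, 4.7]
grip_width: 0.009
grip_force: 37.5
```

Request:
{"fn": "send_rows", "kwargs": {"increments": [0, 0, 0, 0, 0, 1, 0, 0, 0, 0, 0, 0, 2, 0, 0, 0, 0, 0, 0, 2, 0, 0, 0, 0, 0, 0, 2, 0, 0, 0, 0, 0, 0, 0, 0]}}

```text
time: 3.28
position: [0.6206, 0.2505, 0.1191]
tool_rot: [-0.0, 1.0, 0.001, 0.004]
ft_force: [0.3, 0.3, -1.2]
grip_width: 0.0086
grip_force: 38.8
```

Run:
```python
from h import *
c=cam('side','pics/s1.png');cv2.imwrite('pics/s1c.png',cv2.resize(c['image'][90:270,260:480,::-1],None,fx=3,fy=3))
W=cloud(c);im=c['image'].astype(int)
# floor & board after lift
m=(abs(W[...,2]-.010)<.004)&(W[...,0]>.3)&(W[...,0]<1.05)
m=cv2.morphologyEx(m.astype(np.uint8),cv2.MORPH_OPEN,np.ones((3,3)))
k,l,st,_=cv2.connectedComponentsWithStats(m)
for i in range(1,k):
    if st[i,4]>200: print(st[i],cv2.minEnclosingCircle(cv2.convexHull(W[l==i][:,:2].astype(np.float32))))
s=(np.hypot(W[...,0]-.619,W[...,1]-.2045)<.026)&(W[...,2]>.05)&(im.max(2)>100)
P=W[s];print(len(P),np.linalg.lstsq(np.c_[P[:,:2]-[.619,.2045],np.ones(len(P))],P[:,2],rcond=None)[0])
```

```text
[ 326  185   77   48 2422] ((0.6176238656044006, 0.20754583179950714), 0.09692083299160004)
1 [ 0.00163307 -0.00010825  0.07163513]
```

View pics/s1c.png

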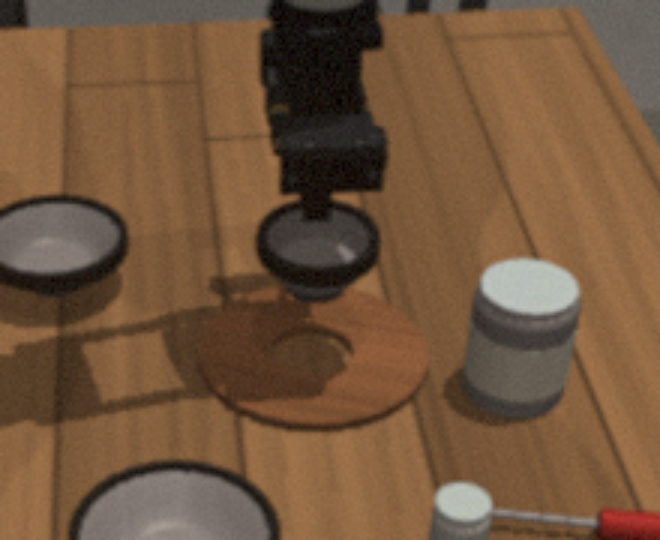

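lid_e is held level and clear, and the hole at crop (310,355) is empty. Moving it aside to y≈0.40.

Request:
{"fn": "send_rows", "kwargs": {"increments": [0, 0, 0, 0, 2, 0, 0, 0, 0, 0, 0, 3.5, 0, 0, 0, 0, 0, 0, 3.5, 0, 0, 0, 0, 0, 0, 3.5, 0, 0, 0, 0, 0, 0, 3.5, 0, 0, 0, 0, 0, 0, 3.5, 0, 0, 0, 0, 0, 0, 0, -2, 0, 0, 0, 0, 0, 0, -2, 0, 0, 0, 0, 0, 0, -1.5, 0, 0, 0, 0, 0, 0, -0.8, 0, 0, 0, 0, 0, 0, -0.5, 0, 0, 0, 0, 0, 0, 0, 0]}}

```text
time: 4.33
position: [0.6166, 0.4442, 0.0469]
tool_rot: [0.0, 1.0, -0.001, -0.002]
ft_force: [-2.9, -0.5, 4.4]
grip_width: 0.0088
grip_force: 41.6
```

Request:
{"fn": "send_rows", "kwargs": {"increments": [0, 0, 0, 0, 0, 0, 0.4, 0, 0, 0, 0, 0, 0, 0.4, 0, 0, 0, 0, 0, 0, 0.4, 0, 0, 0, 0, 0, 2, 0.4, 0, 0, 0, 0, 0, 3, 0.4, 0, 0, 0, 0, 0, 4, 0.4, 0, 0, 0, 0, 0, 4, 0.4]}}

```text
time: 4.92
position: [0.6177, 0.4438, 0.1765]
tool_rot: [0.0, 1.0, -0.001, -0.001]
ft_force: [-0.0, -0.2, 0.4]
grip_width: 0.0342
grip_force: 0.0
```

Request:
{"fn": "send_rows", "kwargs": {"increments": [0, 0, 0, -0.92, -3.2, 0, 0.4, 0, 0, 0, -0.92, -3.2, 0, 0.4, 0, 0, 0, -0.92, -3.2, 0, 0.4, 0, 0, 0, -0.92, -3.2, 0, 0.4, 0, 0, 0, -0.92, -3.2, 0, 0.4, 0, 0, 0, -0.92, -3.2, 0, 0.4, 0, 0, 0, -0.92, -3.2, 0, 0.4, 0, 0, 0, -0.92, -3.2, 0, 0.4, 0, 0, 0, -0.92, -3.2, 0, 0.4, 0, 0, 0, -0.92, -3.2, 0, 0.4, 0, 0, 0, -0.92, -3.2, 0, 0.4, 0, 0, 0, -0.92, -3.2, 0, 0.4, 0, 0, 0, -0.92, -3.2, 0, 0.4, 0, 0, 0, 0, 0, 0, 0.4, 0, 0, 0, 0, 0, 0, 0.4]}}

```text
time: 6.17
position: [0.4986, 0.0269, 0.1769]
tool_rot: [0.002, 1.0, -0.0, 0.0]
ft_force: [0.3, 0.4, 0.8]
grip_width: 0.0347
grip_force: 0.0
```

```bash
cat >> h.py <<'E'
def rims(c,base=.05,W=None):
    """clusters of points near rim-top height; dark or not, ring fit, + mean colour"""
    W=cloud(c) if W is None else W
    m=(abs(W[...,2]-base-.001)<.0045)&(W[...,0]>.25)&(W[...,0]<1.)&(abs(W[...,1])<.6)
    m[c['image'].max(2)>120]=0
    n,l,st,_=cv2.connectedComponentsWithStats(m.astype(np.uint8))
    for i in range(1,n):
        if st[i,4]<90: continue
        P=W[l==i];h=P[:,:2]
        for _ in range(3):
            x,y,r=circ(h);d=abs(np.hypot(h[:,0]-x,h[:,1]-y)-r);h=h[d<.006]
        if not .035<r<.08: continue
        d=np.hypot(h[:,0]-x,h[:,1]-y)
        a=np.arctan2(h[:,1]-y,h[:,0]-x);cov=len(np.unique((a*12/np.pi).astype(int)))
        print('rim',st[i,:2],'c %.4f %.4f mean r %.4f D %.3f z %.4f cov %d/24'%(x,y,r,2*np.percentile(d,96),np.median(P[:,2]),cov),np.median(c['image'][l==i],axis=0))
def hole(W,x0=.618,y0=.206):
    """board hole: bench-level points inside the board ring"""
    r=np.hypot(W[...,0]-x0,W[...,1]-y0)
    m=(r<.05)&(abs(W[...,2]-.011)<.0035);P=W[m]
    r2=np.hypot(P[:,0]-x0,P[:,1]-y0)
    a=((np.arctan2(P[:,1]-y0,P[:,0]-x0)+np.pi)*18/np.pi).astype(int)
    E=np.array([P[a==k][np.argmin(r2[a==k]),:2] for k in range(36) if (a==k).sum()>3])
    print('hole',len(E),circ(E))
E
python3 - <<'E'
from h import *
for n in('wrist','scene','side'):
    c=cam(n,f'pics/{n}2.png');W=cloud(c);print(n)
    rims(c,W=W)
    try: hole(W)
    except Exception as e: print(e)
E
```

```text
wrist
rim [623  83] c 0.4088 0.3156 mean r 0.0481 D 0.103 z 0.0505 cov 7/24 [75. 59. 51.]
rim [165 143] c 0.4771 -0.0458 mean r 0.0490 D 0.107 z 0.0511 cov 8/24 [110.  78.  65.]
rim [287 197] c 0.4983 -0.0292 mean r 0.0579 D 0.124 z 0.0511 cov 7/24 [112.5  90.   82. ]
axis 1 is out of bounds for array of dimension 1
scene
rim [413 181] c 0.4073 0.3306 mean r 0.0615 D 0.133 z 0.0513 cov 23/24 [58. 51. 40.]
rim [269 209] c 0.4985 -0.0400 mean r 0.0675 D 0.144 z 0.0511 cov 23/24 [48. 40. 33.]
rim [463 239] c 0.6168 0.4004 mean r 0.0442 D 0.097 z 0.0511 cov 23/24 [47.5 41.  34. ]
rim [202 252] c 0.6276 -0.2085 mean r 0.0559 D 0.120 z 0.0510 cov 23/24 [51. 44. 35.]
hole 36 (np.float64(0.6194114289244731), np.float64(0.20524896601021136), np.float64(0.03204972769473095))
side
rim [338 142] c 0.6141 0.4006 mean r 0.0438 D 0.096 z 0.0501 cov 23/24 [43.5 36.  30. ]
rim [252 155] c 0.4058 0.3309 mean r 0.0616 D 0.132 z 0.0501 cov 21/24 [51. 41. 33.]
rim [416 201] c 0.7724 0.1556 mean r 0.0393 D 0.083 z 0.0511 cov 11/24 [101.5  93.5  82. ]
rim [283 243] c 0.4960 -0.0404 mean r 0.0676 D 0.143 z 0.0504 cov 23/24 [41. 35. 28.]
rim [361 304] c 0.6250 -0.2086 mean r 0.0558 D 0.119 z 0.0503 cov 23/24 [40. 35. 30.]
hole 36 (np.float64(0.6187379661259448), np.float64(0.2060768663724257), np.float64(0.03326867286532277))
```

Request:
{"fn": "send_rows", "kwargs": {"increments": [0, 0, 0, -0.1, 0.1, -3.1, 0.4, 0, 0, 0, 0, 0, -3.1, 0.4, 0, 0, 0, 0, 0, -3, 0.4, 0, 0, 0, 0, 0, -2.4, 0.4, 0, 0, 0, 0, 0, -1.5, 0.4, 0, 0, 0, 0, 0, 0, 0.4, 0, 0, 0, 0, 0, 0, 0.0, 0, 0, 0, 0, 0, 0, 0.0, 0, 0, 0, 0, 0, 0, 0.0, 0, 0, 0, 0, 0, 0, 0.0, 0, 0, 0, 0, 0, 0, 0.0, 0, 0, 0, 0, 0, 0, 0.0, 0, 0, 0, 0, 0, 2, 0.0, 0, 0, 0, 0, 0, 2, 0, 0, 0, 0, 0, 0, 2, 0, 0, 0, 0, 0, 0, 0, 0, 0, 0, 0, 0, 0, 0, 0], "newtons": 45}}

```text
time: 7.73
position: [0.4981, 0.0297, 0.1065]
tool_rot: [0.0, 1.0, -0.0, 0.001]
ft_force: [0.4, -0.4, -1.9]
grip_width: 0.0064
grip_force: 44.7
```

```bash
cat >> h.py <<'E'
def floor(z,x,y,R=.026):
    for n in('scene','side'):
        c=cam(n);W=cloud(c);s=(np.hypot(W[...,0]-x,W[...,1]-y)<R)&(abs(W[...,2]-z)<.03);P=W[s]
        if len(P)<20: print(n,'few');continue
        co=np.zeros(3)
        for _ in range(4):
            A=np.c_[P[:,:2]-[x,y],np.ones(len(P))];co=np.linalg.lstsq(A,P[:,2],rcond=None)[0];e=abs(A@co-P[:,2]);P=P[e<max(.002,np.median(e)*2)]
        print(n,len(P),'floor slope x,y, z',co.round(4));yield c,W
E
python3 - <<'E'
from h import *
p=robot.get_obs();print(p['position'],p['moment'],p['grip_width'])
for c,W in floor(.08,.497,-.04):
    rims(c,base=p['position'][2]+.005,W=W)
E
```

```text
[0.49810358 0.02974146 0.10651456] [ 0.09889091 -0.02075015  0.06250003] 0.006428921482537483
scene 179 floor slope x,y, z [0.0242 0.2526 0.0601]
side 346 floor slope x,y, z [0.009  0.2455 0.057 ]
```

lid_a sags about 14° in the pinch, so I'll set it back down and re-grip deeper and harder.

Request:
{"fn": "send_rows", "kwargs": {"increments": [0, 0, 0, 0, 0, -2, 0, 0, 0, 0, 0, 0, -2, 0, 0, 0, 0, 0, 0, -1.3, 0, 0, 0, 0, 0, 0, -0.5, 0, 0, 0, 0, 0, 0, 0, 0, 0, 0, 0, 0, 0, 0, 0.2, 0, 0, 0, 0, 0, 0, 0.4, 0, 0, 0, 0, 0, 0, 0.4, 0, 0, 0, 0, 0, 4, 0.4, 0, 0, 0, 0, 0, 4, 0.4, 0, 0, 0, 0, 0, 0, 0.4]}}

```text
time: 8.75
position: [0.5009, 0.029, 0.1316]
tool_rot: [-0.0, 1.0, -0.001, 0.004]
ft_force: [0.6, 0.6, 0.6]
grip_width: 0.0332
grip_force: 0.0
```

Run:
```python
from h import *
for n in('scene','side'):
    c=cam(n);W=cloud(c);print(n);rims(c,W=W)
    cx,cy=.4972+(.0013 if n=='scene' else -.0012),-.0402
    r=np.hypot(W[...,0]-cx,W[...,1]-cy)
    for a in range(28,76,4):
        s=(r>a/1e3)&(r<(a+4)/1e3)&(W[...,2]<.08)&((W[...,0]<cx) if n=='scene' else (W[...,1]>cy)); 
        if s.sum(): print(a,s.sum(),np.nanpercentile(W[...,2][s],[10,50,90]).round(4))
```

```text
scene
rim [412 181] c 0.4077 0.3307 mean r 0.0618 D 0.133 z 0.0512 cov 23/24 [58.5 49.  39. ]
rim [269 207] c 0.4927 -0.0406 mean r 0.0677 D 0.144 z 0.0510 cov 23/24 [50. 42. 35.]
rim [463 239] c 0.6166 0.4003 mean r 0.0441 D 0.097 z 0.0512 cov 23/24 [48. 41. 34.]
rim [202 252] c 0.6276 -0.2085 mean r 0.0560 D 0.121 z 0.0510 cov 23/24 [53. 45. 36.]
28 40 [0.0197 0.0226 0.0261]
32 44 [0.0197 0.0228 0.0255]
36 53 [0.02   0.023  0.0266]
40 74 [0.0205 0.0251 0.0289]
44 89 [0.023  0.0265 0.0322]
48 91 [0.0257 0.0304 0.0361]
52 114 [0.0266 0.0334 0.0392]
56 128 [0.0312 0.0378 0.0435]
60 133 [0.0347 0.0411 0.0466]
64 143 [0.0339 0.0446 0.0514]
68 170 [0.0387 0.0495 0.0537]
72 120 [0.0043 0.0504 0.0541]
side
rim [338 142] c 0.6142 0.4007 mean r 0.0440 D 0.097 z 0.0502 cov 23/24 [44. 37. 31.]
rim [252 155] c 0.4059 0.3310 mean r 0.0617 D 0.132 z 0.0498 cov 20/24 [48. 40. 32.]
rim [416 201] c 0.7722 0.1557 mean r 0.0391 D 0.082 z 0.0505 cov 12/24 [103.  95.  83.]
rim [280 243] c 0.4902 -0.0409 mean r 0.0677 D 0.143 z 0.0503 cov 23/24 [41. 34. 28.]
rim [361 304] c 0.6250 -0.2087 mean r 0.0557 D 0.119 z 0.0504 cov 23/24 [41. 36. 30.]
28 62 [0.0198 0.0213 0.024 ]
32 82 [0.0195 0.0219 0.0252]
36 106 [0.0201 0.0241 0.0283]
40 115 [0.022  0.0261 0.0311]
44 141 [0.0238 0.0289 0.0348]
48 172 [0.027  0.0323 0.0393]
52 178 [0.0314 0.0366 0.0428]
56 198 [0.0357 0.041  0.0472]
60 197 [0.0389 0.0442 0.0512]
64 197 [0.041  0.0466 0.0516]
68 123 [0.0425 0.0491 0.0518]
72 77 [0.0003 0.0501 0.052 ]
```

Request:
{"fn": "send_rows", "kwargs": {"increments": [0, 0, 0, -0.7, -0.1, -3, 0.4, 0, 0, 0, 0, 0, -3, 0.4, 0, 0, 0, 0, 0, -2, 0.4, 0, 0, 0, 0, 0, -0.8, 0.4, 0, 0, 0, 0, 0, 0, 0.4, 0, 0, 0, 0, 0, 0, 0.4, 0, 0, 0, 0, 0, 0, 0.4], "newtons": 60}}

```text
time: 9.43
position: [0.4908, 0.0285, 0.0399]
tool_rot: [-0.0, 1.0, -0.0, 0.0]
ft_force: [1.1, -0.2, 0.4]
grip_width: 0.0348
grip_force: 0.5
```

Request:
{"fn": "send_rows", "kwargs": {"increments": [0, 0, 0, 0, -0.1, 0.4, 0.4, 0, 0, 0, 0, 0, 0, 0.2, 0, 0, 0, 0, 0, 0, 0.0, 0, 0, 0, 0, 0, 0, 0.0, 0, 0, 0, 0, 0, 0, 0.0, 0, 0, 0, 0, 0, 0, 0.0, 0, 0, 0, 0, 0, 0, 0, 0, 0, 0, 0, 0, 0, 0], "newtons": 60}}

```text
time: 10.1
position: [0.4898, 0.0277, 0.0449]
tool_rot: [-0.0, 1.0, -0.0, -0.0]
ft_force: [-2.3, -0.3, 13.9]
grip_width: 0.0125
grip_force: 57.8
```

Request:
{"fn": "send_rows", "kwargs": {"increments": [0, 0, 0, 0, 0, 1, 0, 0, 0, 0, 0, 0, 1, 0, 0, 0, 0, 0, 0, 1, 0, 0, 0, 0, 0, 0, 0, 0, 0, 0, 0, 0, 0, 0, 0]}}

```text
time: 10.52
position: [0.4909, 0.0281, 0.0742]
tool_rot: [0.0, 1.0, 0.0, 0.001]
ft_force: [-0.5, 1.9, 0.8]
grip_width: 0.0081
grip_force: 55.1
```

Run:
```python
from h import *
p=robot.get_obs();print(p['position'],p['moment'],p['grip_width'])
for c,W in floor(.05,.4915,-.04):
    rims(c,base=p['position'][2]+.005,W=W)
```

```text
[0.4909129  0.02809795 0.07421426] [ 0.39746837 -0.02108333  0.01439193] 0.00809131170991731
scene 126 floor slope x,y, z [-0.0174  0.2763  0.0254]
rim [376 304] c 0.7744 0.1541 mean r 0.0377 D 0.080 z 0.0797 cov 10/24 [79. 73. 70.]
side 271 floor slope x,y, z [0.0078 0.2728 0.0237]
rim [418 193] c 0.7722 0.1555 mean r 0.0386 D 0.082 z 0.0811 cov 10/24 [68. 61. 58.]
```

Request:
{"fn": "send_rows", "kwargs": {"increments": [0, 0, 0, 0, 0, -1.5, 0, 0, 0, 0, 0, 0, -1, 0, 0, 0, 0, 0, 0, -0.4, 0, 0, 0, 0, 0, 0, 0, 0.2, 0, 0, 0, 0, 0, 0, 0.4, 0, 0, 0, 0, 0, 0, 0.4, 0, 0, 0, 0, 0, 4, 0.4, 0, 0, 0, 0, 0, 4, 0.4, 0, 0, 0, 0, 0, 0, 0.4, 0, 0, 0, 0, 0, 0, 0.4]}}

```text
time: 11.45
position: [0.4917, 0.0272, 0.1258]
tool_rot: [-0.0, 1.0, -0.0, 0.002]
ft_force: [-0.3, -0.4, -0.8]
grip_width: 0.0342
grip_force: 0.0
```

Run:
```python
from h import *
print(robot.get_obs()['position'])
for n in('scene','side'):
    c=cam(n);W=cloud(c);print(n);rims(c,W=W)
    b=(.4077,.3307) if n=='scene' else (.4059,.3310)
    r=np.hypot(W[...,0]-b[0],W[...,1]-b[1])
    s=(r<.064)&(r>.03)&((W[...,0]<b[0]) if n=='scene' else (W[...,1]>b[1]))
    for a in range(30,66,3):
        q=s&(r>a/1e3)&(r<=(a+3)/1e3);print(a,q.sum(),np.nanpercentile(W[...,2][q],[10,50,90]).round(4))
```

```text
[0.49174762 0.02721879 0.12577779]
scene
rim [412 181] c 0.4079 0.3304 mean r 0.0617 D 0.132 z 0.0515 cov 23/24 [59. 49. 38.]
rim [269 208] c 0.4972 -0.0406 mean r 0.0677 D 0.144 z 0.0509 cov 23/24 [49. 41. 33.]
rim [463 239] c 0.6168 0.4000 mean r 0.0441 D 0.098 z 0.0512 cov 23/24 [47. 41. 33.]
rim [202 252] c 0.6275 -0.2086 mean r 0.0561 D 0.121 z 0.0509 cov 23/24 [51.5 44.  36. ]
30 25 [0.0197 0.0227 0.0261]
33 40 [0.0216 0.0249 0.0284]
36 41 [0.0205 0.0257 0.0301]
39 56 [0.0213 0.0276 0.0316]
42 61 [0.0225 0.0297 0.0347]
45 81 [0.025  0.0339 0.0387]
48 74 [0.0295 0.0367 0.0426]
51 78 [0.0313 0.0395 0.0455]
54 89 [0.0335 0.0436 0.0499]
57 104 [0.0057 0.0472 0.0539]
60 114 [0.0386 0.0491 0.0543]
63 22 [0.0373 0.0504 0.0535]
side
rim [338 142] c 0.6138 0.4010 mean r 0.0442 D 0.098 z 0.0500 cov 23/24 [42.5 36.  30. ]
rim [252 155] c 0.4055 0.3309 mean r 0.0614 D 0.132 z 0.0499 cov 18/24 [50. 39. 33.]
rim [416 201] c 0.7725 0.1554 mean r 0.0392 D 0.083 z 0.0511 cov 12/24 [103.  95.  83.]
rim [282 243] c 0.4948 -0.0410 mean r 0.0675 D 0.143 z 0.0505 cov 23/24 [41. 33. 28.]
rim [361 304] c 0.6249 -0.2086 mean r 0.0557 D 0.119 z 0.0503 cov 23/24 [41. 36. 30.]
30 20 [0.0201 0.0214 0.0248]
33 34 [0.0191 0.0219 0.0235]
36 44 [0.0205 0.0232 0.0269]
39 47 [0.0223 0.0251 0.028 ]
42 65 [0.0239 0.0281 0.033 ]
45 60 [0.0262 0.0314 0.0359]
48 57 [0.0304 0.0348 0.0396]
51 72 [0.0321 0.0371 0.0423]
54 72 [0.0353 0.0413 0.0444]
57 78 [0.0409 0.0465 0.0513]
60 74 [0.0417 0.049  0.0519]
63 12 [0.0442 0.0483 0.0514]
```

Request:
{"fn": "send_rows", "kwargs": {"increments": [0, 0, 0, 0.4, 0, -3, 0.4, 0, 0, 0, 0, 0, -3, 0.4, 0, 0, 0, 0, 0, -1.6, 0.4, 0, 0, 0, 0, 0, 0, 0.4, 0, 0, 0, 0, 0, 0, 0.2, 0, 0, 0, 0, 0, 0, 0, 0, 0, 0, 0, 0, 0, 0, 0, 0, 0, 0, 0, 0, 0, 0, 0, 0, 0, 0, 0, 0, 0, 0, 0, 0, 0, 0, 0], "newtons": 60}}

```text
time: 12.38
position: [0.4953, 0.0279, 0.05]
tool_rot: [0.0, 1.0, 0.0, 0.001]
ft_force: [-0.4, 1.0, 8.1]
grip_width: 0.0074
grip_force: 54.7
```

Request:
{"fn": "send_rows", "kwargs": {"increments": [0, 0, 0, 0, 0, 1, 0, 0, 0, 0, 0, 0, 1, 0, 0, 0, 0, 0, 0, 1, 0, 0, 0, 0, 0, 0, 0, 0, 0, 0, 0, 0, 0, 0, 0]}}

```text
time: 12.8
position: [0.4949, 0.0278, 0.0795]
tool_rot: [-0.0, 1.0, -0.0, 0.001]
ft_force: [-0.7, -0.2, -1.5]
grip_width: 0.0058
grip_force: 58.9
```

Run:
```python
from h import *
p=robot.get_obs();print(p['position'],p['moment'],p['grip_width'])
for c,W in floor(.05,.496,-.04):
    rims(c,base=p['position'][2],W=W)
```

```text
[0.49487045 0.02775548 0.07948983] [ 0.13076892  0.01863119 -0.03523669] 0.005750529392616335
scene 167 floor slope x,y, z [0.0033 0.1709 0.038 ]
side 350 floor slope x,y, z [-0.0016  0.178   0.0354]
rim [418 192] c 0.7722 0.1559 mean r 0.0387 D 0.082 z 0.0811 cov 11/24 [68. 61. 58.]
```

Held now, with a steady 10° sag. I'll level it by tilting the tool about x.

Request:
{"fn": "send_rows", "kwargs": {"increments": [-0.04, 0, 0, 0, 0, 1.5, 0, -0.045, 0, 0, 0, 0, 1.5, 0, -0.045, 0, 0, 0, 0, 1.5, 0, -0.045, 0, 0, 0, 0, 0, 0, 0, 0, 0, 0, 0, 0, 0, 0, 0, 0, 0, 0, 0, 0]}}

```text
time: 13.4
position: [0.4938, 0.0284, 0.1229]
tool_rot: [-0.001, 0.996, -0.087, -0.001]
ft_force: [-0.4, -0.3, -2.7]
grip_width: 0.0061
grip_force: 58.9
```

Run:
```python
from h import *
p=robot.get_obs();print(p['position'],p['moment'],p['grip_width'],p['tool_rot'])
for c,W in floor(.09,.496,-.04):
    for b in (.113,.12,.127): rims(c,base=b,W=W)
```

```text
[0.49376537 0.02842676 0.12293141] [ 0.35496978 -0.05093256 -0.01979908] 0.006067751266558584 [-7.91308500e-04  9.96230532e-01 -8.67377380e-02 -8.15511927e-04]
scene 148 floor slope x,y, z [-0.0008 -0.0253  0.0934]
rim [268 211] c 0.4943 -0.0400 mean r 0.0708 D 0.147 z 0.1143 cov 11/24 [29.  23.5 17. ]
rim [268 187] c 0.4958 -0.0397 mean r 0.0682 D 0.145 z 0.1214 cov 18/24 [45. 39. 33.]
side 336 floor slope x,y, z [-0.005   0.001   0.0918]
rim [285 221] c 0.4946 -0.0365 mean r 0.0581 D 0.126 z 0.1133 cov 13/24 [86. 79. 75.]
rim [279 248] c 0.4935 -0.0391 mean r 0.0715 D 0.146 z 0.1144 cov 11/24 [29. 23. 18.]
rim [279 217] c 0.4934 -0.0415 mean r 0.0673 D 0.143 z 0.1211 cov 23/24 [39. 33. 28.]
```

Request:
{"fn": "send_rows", "kwargs": {"increments": [0, 0, 0, 1.0, 2.0, 0, 0, 0, 0, 0, 1.43, 2.83, 0, 0, 0, 0, 0, 1.43, 2.83, 0, 0, 0, 0, 0, 1.43, 2.83, 0, 0, 0, 0, 0, 1.43, 2.83, 0, 0, 0, 0, 0, 1.43, 2.83, 0, 0, 0, 0, 0, 1.43, 2.83, 0, 0, 0, 0, 0, 1.43, 2.83, 0, 0, 0, 0, 0, 1.43, 2.83, 0, 0, 0, 0, 0, 0, 0, -2, 0, 0, 0, 0, 0, 0, -2, 0, 0, 0, 0, 0, 0, -1, 0, 0, 0, 0, 0, 0, 0, 0, 0, 0, 0, 0, 0, 0, 0]}}

```text
time: 14.67
position: [0.6182, 0.273, 0.0723]
tool_rot: [0.0, 0.996, -0.088, -0.002]
ft_force: [0.3, -0.7, -1.7]
grip_width: 0.0061
grip_force: 58.8
```

```bash
cat >> h.py <<'E'
def chk(x,y,fz):
    p=robot.get_obs();print(p['position'].round(4),p['ft_force'].round(1),p['moment'].round(2),p['grip_width'])
    for c,W in floor(fz,x,y):
        for b in (fz+.023,fz+.03,fz+.037): rims(c,base=b,W=W)
E
python3 - <<'E'
from h import *
chk(.619,.2056,.043)
E
```

```text
[0.6182 0.273  0.0723] [ 0.3 -0.7 -1.7] [ 0.36 -0.02 -0.03] 0.006128316154192753
scene 179 floor slope x,y, z [0.0037 0.0146 0.0427]
rim [373 249] c 0.6265 0.2007 mean r 0.0627 D 0.135 z 0.0679 cov 15/24 [32.5 26.  22. ]
rim [374 231] c 0.6195 0.2035 mean r 0.0672 D 0.144 z 0.0725 cov 23/24 [49. 42. 35.]
side 173 floor slope x,y, z [-0.0011  0.0006  0.0427]
rim [337 171] c 0.6189 0.2077 mean r 0.0606 D 0.130 z 0.0665 cov 14/24 [79. 72. 69.]
rim [335 186] c 0.6183 0.2055 mean r 0.0704 D 0.146 z 0.0679 cov 13/24 [28. 22. 17.]
rim [417 197] c 0.7723 0.1551 mean r 0.0386 D 0.081 z 0.0668 cov 11/24 [92. 85. 75.]
rim [335 169] c 0.6182 0.2041 mean r 0.0673 D 0.142 z 0.0724 cov 23/24 [37. 33. 27.]
rim [417 192] c 0.7727 0.1561 mean r 0.0392 D 0.082 z 0.0740 cov 12/24 [65. 59. 55.]
rim [418 191] c 0.7721 0.1552 mean r 0.0383 D 0.081 z 0.0812 cov 12/24 [65. 59. 55.]
```

Request:
{"fn": "send_rows", "kwargs": {"increments": [0, 0, 0, 0, 0.15, 0, 0, 0, 0, 0, 0, 0, -1, 0, 0, 0, 0, 0, 0, -0.7, 0, 0, 0, 0, 0, 0, -0.4, 0, 0, 0, 0, 0, 0, -0.2, 0, 0, 0, 0, 0, 0, 0, 0]}}

```text
time: 15.27
position: [0.6185, 0.2758, 0.0504]
tool_rot: [-0.0, 0.996, -0.088, -0.0]
ft_force: [-0.9, -0.1, 0.8]
grip_width: 0.0062
grip_force: 59.2
```

Request:
{"fn": "send_rows", "kwargs": {"increments": [0, 0, 0, 0, 0, 0, 0.1, 0, 0, 0, 0, 0, 0, 0.2, 0, 0, 0, 0, 0, 0, 0.4, 0, 0, 0, 0, 0, 0, 0.4, 0, 0, 0, 0, 0.35, 2, 0.4, 0, 0, 0, 0, 0.5, 3, 0.4, 0, 0, 0, 0, 0.6, 3.5, 0.4, 0, 0, 0, 0, 0.6, 3.5, 0.4, 0.025, 0, 0, -3.0, 1.4, 0, 0.4, 0.025, 0, 0, -3.0, 1.4, 0, 0.4, 0.025, 0, 0, -3.0, 1.4, 0, 0.4, 0.025, 0, 0, -3.0, 1.4, 0, 0.4, 0.025, 0, 0, -3.0, 1.4, 0, 0.4, 0.025, 0, 0, -3.0, 1.4, 0, 0.4, 0.025, 0, 0, -3.0, 1.4, 0, 0.4, 0, 0, 0, 0, 0, 0, 0.4, 0, 0, 0, 0, 0, 0, 0.4]}}

```text
time: 16.68
position: [0.4072, 0.3943, 0.1708]
tool_rot: [-0.001, 1.0, -0.0, -0.0]
ft_force: [-0.3, 0.1, -0.9]
grip_width: 0.035
grip_force: 0.0
```

Run:
```python
from h import *
p=robot.get_obs();print(p['position'].round(4),p['tool_rot'].round(3))
for c,W in floor(.02,.619,.2056): rims(c,W=W)
```

```text
[0.4072 0.3943 0.1708] [-0.001  1.    -0.    -0.   ]
scene 164 floor slope x,y, z [0.0127 0.     0.0223]
rim [413 181] c 0.4078 0.3306 mean r 0.0614 D 0.132 z 0.0512 cov 23/24 [47. 39. 33.]
rim [374 237] c 0.6190 0.2048 mean r 0.0674 D 0.144 z 0.0512 cov 23/24 [55.  46.5 37. ]
rim [464 239] c 0.6167 0.4003 mean r 0.0444 D 0.098 z 0.0509 cov 23/24 [47.  40.5 33. ]
rim [202 252] c 0.6274 -0.2083 mean r 0.0559 D 0.121 z 0.0509 cov 23/24 [52. 44. 35.]
side 174 floor slope x,y, z [-0.0001 -0.0246  0.0213]
rim [338 142] c 0.6140 0.4005 mean r 0.0436 D 0.096 z 0.0500 cov 23/24 [42. 36. 29.]
rim [252 155] c 0.4059 0.3310 mean r 0.0615 D 0.132 z 0.0502 cov 23/24 [41. 33. 25.]
rim [335 177] c 0.6168 0.2049 mean r 0.0676 D 0.143 z 0.0503 cov 23/24 [44. 37. 30.]
rim [416 203] c 0.7726 0.1556 mean r 0.0391 D 0.083 z 0.0509 cov 12/24 [96. 88. 77.]
rim [361 304] c 0.6250 -0.2086 mean r 0.0558 D 0.119 z 0.0505 cov 23/24 [38. 33. 28.]
```

lid_a is seated in the hole, level at origin z≈0. Now lid_b.

Request:
{"fn": "send_rows", "kwargs": {"increments": [0, 0, 0, 0, -0.15, -4, 0.4, 0, 0, 0, 0, 0, -4, 0.4, 0, 0, 0, 0, 0, -2.5, 0.4, 0, 0, 0, 0, 0, -1.6, 0.4, 0, 0, 0, 0, 0, 0, 0.4, 0, 0, 0, 0, 0, 0, 0.2, 0, 0, 0, 0, 0, 0, 0, 0, 0, 0, 0, 0, 0, 0, 0, 0, 0, 0, 0, 0, 0, 0, 0, 0, 0, 0, 0, 0, 0, 0, 0, 0, 0, 0, 0], "newtons": 60}}

```text
time: 17.7
position: [0.4082, 0.3925, 0.0507]
tool_rot: [0.0, 1.0, -0.0, -0.0]
ft_force: [-3.4, 0.3, 5.9]
grip_width: 0.0072
grip_force: 59.9
```

Request:
{"fn": "send_rows", "kwargs": {"increments": [0, 0, 0, 0, 0, 1.5, 0, 0, 0, 0, 0, 0, 1.5, 0, -0.04, 0, 0, 0, 0, 1.5, 0, -0.04, 0, 0, 0, 0, 2, 0, -0.04, 0, 0, 0, 0, 2, 0, -0.04, 0, 0, 0, 0, 1.5, 0, 0, 0, 0, 0, 0, 0, 0, 0, 0, 0, 0, 0, 0, 0]}}

```text
time: 18.37
position: [0.409, 0.3935, 0.1501]
tool_rot: [-0.001, 0.997, -0.079, 0.001]
ft_force: [-0.6, 0.2, -1.6]
grip_width: 0.0064
grip_force: 60.9
```

Run:
```python
from h import *
chk(.4068,.3308,.12)
```

```text
[0.409  0.3935 0.1501] [-0.6  0.2 -1.6] [ 0.28  0.04 -0.02] 0.006368337295680461
scene 129 floor slope x,y, z [-0.0319 -0.0495  0.1207]
rim [416 156] c 0.4201 0.3266 mean r 0.0600 D 0.129 z 0.1445 cov 23/24 [61. 54. 52.]
rim [416 154] c 0.4180 0.3289 mean r 0.0619 D 0.133 z 0.1500 cov 23/24 [51. 41. 32.]
side 87 floor slope x,y, z [-0.038   0.2006  0.1154]
rim [252 122] c 0.4158 0.3267 mean r 0.0609 D 0.130 z 0.1444 cov 23/24 [38. 32. 27.]
rim [252 118] c 0.4113 0.3280 mean r 0.0581 D 0.126 z 0.1485 cov 13/24 [34. 29. 23.]
```

Run:
```python
from h import *
chk(.4165,.3285,.12)
```

```text
[0.4079 0.3919 0.1485] [ 0.2 -0.1 -2.2] [0.27 0.07 0.03] 0.006607072746915129
scene 150 floor slope x,y, z [-0.0456  0.0018  0.119 ]
rim [415 156] c 0.4187 0.3261 mean r 0.0604 D 0.130 z 0.1445 cov 23/24 [58. 49. 45.]
rim [416 154] c 0.4162 0.3277 mean r 0.0622 D 0.134 z 0.1494 cov 21/24 [50.  39.  29.5]
side 100 floor slope x,y, z [-0.0534  0.3612  0.1124]
rim [251 121] c 0.4153 0.3263 mean r 0.0613 D 0.131 z 0.1445 cov 23/24 [39. 33. 28.]
rim [251 118] c 0.4088 0.3277 mean r 0.0565 D 0.124 z 0.1484 cov 12/24 [36.  27.5 22.5]
```

Request:
{"fn": "send_rows", "kwargs": {"increments": [0, 0, 0, 1.4, -0.85, 0, 0, 0, -0.02, 0, 2.35, -1.425, 0, 0, 0, -0.02, 0, 2.35, -1.425, 0, 0, 0, 0, 0, 2.35, -1.425, 0, 0, 0, 0, 0, 2.35, -1.425, 0, 0, 0, 0, 0, 2.35, -1.425, 0, 0, 0, 0, 0, 2.35, -1.425, 0, 0, 0, 0, 0, 2.35, -1.425, 0, 0, 0, 0, 0, 2.35, -1.425, 0, 0, 0, 0, 0, 0, 0, -2, 0, 0, 0, 0, 0, 0, -2, 0, 0, 0, 0, 0, 0, -1.7, 0, 0, 0, 0, 0, 0, 0, 0, 0, 0, 0, 0, 0, 0, 0]}}

```text
time: 19.73
position: [0.6094, 0.2691, 0.0904]
tool_rot: [0.002, 0.997, -0.081, 0.018]
ft_force: [0.8, -0.5, -1.2]
grip_width: 0.0057
grip_force: 60.9
```

Run:
```python
from h import *
chk(.618,.205,.06)
```

```text
[0.6094 0.2691 0.0904] [ 0.8 -0.5 -1.2] [0.26 0.01 0.04] 0.0056567584233500395
scene 216 floor slope x,y, z [0.0165 0.0283 0.0604]
rim [384 227] c 0.6126 0.2057 mean r 0.0532 D 0.116 z 0.0838 cov 13/24 [81.5 75.5 73. ]
rim [379 249] c 0.6237 0.2045 mean r 0.0585 D 0.123 z 0.0843 cov 10/24 [23. 23. 21.]
rim [376 303] c 0.7753 0.1541 mean r 0.0370 D 0.079 z 0.0845 cov 10/24 [83. 77. 73.]
rim [378 227] c 0.6181 0.2057 mean r 0.0613 D 0.132 z 0.0901 cov 23/24 [45.5 40.  34. ]
rim [376 298] c 0.7752 0.1544 mean r 0.0369 D 0.079 z 0.0900 cov 12/24 [105.5  97.   93. ]
side 137 floor slope x,y, z [0.0198 0.0145 0.0607]
rim [341 166] c 0.6174 0.2100 mean r 0.0543 D 0.117 z 0.0833 cov 15/24 [77.  70.  66.5]
rim [337 180] c 0.6172 0.2077 mean r 0.0647 D 0.135 z 0.0843 cov 12/24 [26.  20.  15.5]
rim [418 190] c 0.7719 0.1552 mean r 0.0382 D 0.081 z 0.0839 cov 12/24 [67. 61. 57.]
rim [337 164] c 0.6168 0.2060 mean r 0.0615 D 0.131 z 0.0901 cov 23/24 [36. 31. 26.]
rim [418 185] c 0.7716 0.1545 mean r 0.0358 D 0.078 z 0.0914 cov 13/24 [88. 81. 75.]
```

Request:
{"fn": "send_rows", "kwargs": {"increments": [-0.01, 0.01, 0, 0.05, -0.1, 0, 0, 0, 0, 0, 0, 0, -1, 0, 0, 0, 0, 0, 0, -0.5, 0, 0, 0, 0, 0, 0, -0.3, 0, 0, 0, 0, 0, 0, -0.2, 0, 0, 0, 0, 0, 0, 0, 0]}}

```text
time: 20.33
position: [0.6108, 0.269, 0.0718]
tool_rot: [0.001, 0.996, -0.085, 0.014]
ft_force: [0.2, 0.5, -1.5]
grip_width: 0.0064
grip_force: 60.9
```

Run:
```python
from h import *
p=robot.get_obs();print(p['position'].round(4),p['ft_force'].round(1))
for c,W in floor(.04,.618,.205): rims(c,base=.07,W=W)
```

```text
[0.6108 0.269  0.0718] [ 0.2  0.5 -1.5]
scene 180 floor slope x,y, z [0.0051 0.0098 0.0422]
rim [377 233] c 0.6198 0.2055 mean r 0.0613 D 0.132 z 0.0713 cov 23/24 [45. 40. 34.]
side 142 floor slope x,y, z [0.014  0.0277 0.0413]
rim [337 169] c 0.6176 0.2047 mean r 0.0615 D 0.131 z 0.0708 cov 23/24 [36. 30. 25.]
rim [417 192] c 0.7721 0.1558 mean r 0.0388 D 0.082 z 0.0709 cov 12/24 [73.  65.  59.5]
```

Request:
{"fn": "send_rows", "kwargs": {"increments": [0, 0, 0, 0, 0, -0.15, 0, 0, 0, 0, 0, 0, 0, 0, 0, 0, 0, 0, 0, 0, 0.1, 0, 0, 0, 0, 0, 0, 0.2, 0, 0, 0, 0, 0, 0, 0.4, 0, 0, 0, 0, 0, 0, 0.4, 0, 0, 0, 0, 0.35, 2, 0.4, 0, 0, 0, 0, 0.5, 3, 0.4, 0, 0, 0, 0, 0.6, 3.5, 0.4, 0, 0, 0, 0, 0.6, 3.5, 0.4, 0.043, 0.008, 0, 0, 0, 0, 0.4, 0.043, 0.008, 0, 0, 0, 0, 0.4, 0.042, 0.007, 0, 0, 0, 0, 0.4, 0.042, 0.007, 0, 0, 0, 0, 0.4]}}

```text
time: 21.6
position: [0.6112, 0.2898, 0.1917]
tool_rot: [0.001, 1.0, 0.001, 0.0]
ft_force: [-0.4, -0.0, 0.3]
grip_width: 0.0348
grip_force: 0.0
```

Request:
{"fn": "send_rows", "kwargs": {"increments": [0, 0, 0, 0.1, -3.17, 0, 0.4, 0, 0, 0, 0.1, -3.17, 0, 0.4, 0, 0, 0, 0.1, -3.17, 0, 0.4, 0, 0, 0, 0.1, -3.17, 0, 0.4, 0, 0, 0, 0.1, -3.17, 0, 0.4, 0, 0, 0, 0.1, -3.17, 0, 0.4, 0, 0, 0, 0.1, -3.17, 0, 0.4, 0, 0, 0, 0.1, -3.17, 0, 0.4, 0, 0, 0, 0.1, -3.17, 0, 0.4, 0, 0, 0, 0.1, -3.17, 0, 0.4, 0, 0, 0, 0.1, -3.17, 0, 0.4, 0, 0, 0, 0.1, -3.17, 0, 0.4, 0, 0, 0, 0.1, -3.17, 0, 0.4, 0, 0, 0, 0.1, -3.17, 0, 0.4, 0, 0, 0, 0, 0, 0, 0.4, 0, 0, 0, 0, 0, 0, 0.4]}}

```text
time: 22.93
position: [0.6251, -0.1562, 0.1909]
tool_rot: [0.003, 1.0, 0.0, -0.0]
ft_force: [0.6, 0.3, 0.0]
grip_width: 0.035
grip_force: 0.0
```

Run:
```python
from h import *
p=robot.get_obs();print(p['position'].round(4),p['tool_rot'].round(3))
for c,W in floor(.04,.618,.205): rims(c,base=.07,W=W);rims(c,W=W)
```

```text
[ 0.6251 -0.1562  0.1909] [ 0.003  1.     0.    -0.   ]
scene 163 floor slope x,y, z [ 0.0094 -0.0111  0.042 ]
rim [377 233] c 0.6207 0.2051 mean r 0.0614 D 0.131 z 0.0711 cov 23/24 [55. 48. 39.]
rim [464 239] c 0.6166 0.4004 mean r 0.0441 D 0.097 z 0.0513 cov 23/24 [50. 43. 36.]
rim [374 247] c 0.6193 0.2051 mean r 0.0675 D 0.142 z 0.0512 cov 14/24 [29. 27. 24.]
rim [202 252] c 0.6277 -0.2084 mean r 0.0559 D 0.120 z 0.0510 cov 23/24 [42. 35. 30.]
side 135 floor slope x,y, z [0.0092 0.0073 0.0409]
rim [338 171] c 0.6182 0.2053 mean r 0.0616 D 0.131 z 0.0704 cov 15/24 [46. 40. 33.]
rim [338 142] c 0.6140 0.4005 mean r 0.0439 D 0.096 z 0.0503 cov 23/24 [45.5 39.  32. ]
rim [335 186] c 0.6165 0.2048 mean r 0.0673 D 0.142 z 0.0501 cov 10/24 [40. 34. 28.]
rim [361 304] c 0.6249 -0.2087 mean r 0.0557 D 0.119 z 0.0503 cov 23/24 [39. 34. 28.]
```

lid_b is nested level. Now lid_c.

Request:
{"fn": "send_rows", "kwargs": {"increments": [0, 0, 0, 0.1, 0.35, -4, 0.4, 0, 0, 0, 0, 0, -4, 0.4, 0, 0, 0, 0, 0, -4, 0.4, 0, 0, 0, 0, 0, -2.1, 0.4, 0, 0, 0, 0, 0, 0, 0.4, 0, 0, 0, 0, 0, 0, 0.2, 0, 0, 0, 0, 0, 0, 0, 0, 0, 0, 0, 0, 0, 0, 0, 0, 0, 0, 0, 0, 0, 0, 0, 0, 0, 0, 0, 0, 0, 0, 0, 0, 0, 0, 0], "newtons": 60}}

```text
time: 23.95
position: [0.6269, -0.1507, 0.052]
tool_rot: [0.001, 1.0, -0.0, 0.001]
ft_force: [-1.8, 1.4, 7.5]
grip_width: 0.0064
grip_force: 78.1
```

Request:
{"fn": "send_rows", "kwargs": {"increments": [0, 0, 0, 0, 0, 1.5, 0, 0, 0, 0, 0, 0, 1.5, 0, -0.035, 0, 0, 0, 0, 2, 0, -0.035, 0, 0, 0, 0, 2.5, 0, -0.035, 0, 0, 0, 0, 2.5, 0, -0.035, 0, 0, 0, 0, 2, 0, 0, 0, 0, 0, 0, 0, 0, 0, 0, 0, 0, 0, 0, 0]}}

```text
time: 24.62
position: [0.6267, -0.1501, 0.171]
tool_rot: [0.001, 0.998, -0.07, 0.001]
ft_force: [-1.1, 1.0, -1.9]
grip_width: 0.0064
grip_force: 72.8
```

Run:
```python
from h import *
chk(.626,-.2085,.14)
```

```text
[ 0.6267 -0.1501  0.171 ] [-1.1  1.  -1.9] [ 0.35  0.01 -0.02] 0.006383051549092146
scene 211 floor slope x,y, z [ 0.0063 -0.0256  0.142 ]
rim [207 218] c 0.6166 -0.2064 mean r 0.0400 D 0.089 z 0.1637 cov 10/24 [90. 83. 80.]
rim [197 240] c 0.6285 -0.2080 mean r 0.0590 D 0.123 z 0.1638 cov 10/24 [30. 23. 18.]
rim [195 216] c 0.6308 -0.2071 mean r 0.0555 D 0.120 z 0.1711 cov 21/24 [41. 37. 32.]
side 520 floor slope x,y, z [-0.0065 -0.0342  0.1395]
rim [368 257] c 0.6270 -0.2029 mean r 0.0501 D 0.110 z 0.1647 cov 16/24 [66. 57. 51.]
rim [365 285] c 0.6262 -0.2064 mean r 0.0591 D 0.121 z 0.1641 cov 11/24 [27.  21.5 17. ]
rim [365 259] c 0.6258 -0.2075 mean r 0.0558 D 0.118 z 0.1694 cov 23/24 [36. 31. 27.]
```

Request:
{"fn": "send_rows", "kwargs": {"increments": [0.015, 0, 0, -0.05, 1.6, 0, 0, 0.015, 0, 0, -0.05, 3.0, 0, 0, 0, 0, 0, -0.07, 3.33, 0, 0, 0, 0, 0, -0.07, 3.33, 0, 0, 0, 0, 0, -0.07, 3.33, 0, 0, 0, 0, 0, -0.07, 3.33, 0, 0, 0, 0, 0, -0.07, 3.33, 0, 0, 0, 0, 0, -0.07, 3.33, 0, 0, 0, 0, 0, -0.07, 3.33, 0, 0, 0, 0, 0, -0.07, 3.33, 0, 0, 0, 0, 0, -0.07, 3.33, 0, 0, 0, 0, 0, -0.07, 3.33, 0, 0, 0, 0, 0, -0.07, 3.0, 0, 0, 0, 0, 0, 0, 0, -2, 0, 0, 0, 0, 0, 0, -2, 0, 0, 0, 0, 0, 0, -2, 0, 0, 0, 0, 0, 0, 0, 0, 0, 0, 0, 0, 0, 0, 0]}}

```text
time: 26.22
position: [0.6156, 0.2581, 0.1073]
tool_rot: [0.001, 0.998, -0.055, -0.003]
ft_force: [0.8, 0.6, -1.6]
grip_width: 0.0061
grip_force: 73.0
```

Run:
```python
from h import *
chk(.619,.205,.08)
```

```text
[0.6156 0.2581 0.1073] [ 0.8  0.6 -1.6] [ 0.29  0.01 -0.03] 0.006091343628101167
scene 178 floor slope x,y, z [ 0.0295 -0.0438  0.0771]
rim [378 224] c 0.6196 0.1996 mean r 0.0550 D 0.119 z 0.1054 cov 18/24 [38. 35. 31.]
rim [378 224] c 0.6180 0.1991 mean r 0.0550 D 0.119 z 0.1080 cov 10/24 [49.5 42.  35. ]
side 118 floor slope x,y, z [-0.0136  0.025   0.0772]
rim [340 159] c 0.6172 0.1988 mean r 0.0551 D 0.119 z 0.1055 cov 23/24 [34. 29. 24.]
rim [340 160] c 0.6107 0.1993 mean r 0.0502 D 0.110 z 0.1080 cov 14/24 [30. 23. 18.]
```

Request:
{"fn": "send_rows", "kwargs": {"increments": [0, 0, 0, 0.1, 0.6, 0, 0, 0, 0, 0, 0, 0, 0, 0, 0, 0, 0, 0, 0, -0.7, 0, 0, 0, 0, 0, 0, -0.5, 0, 0, 0, 0, 0, 0, -0.3, 0, 0, 0, 0, 0, 0, 0, 0]}}

```text
time: 26.82
position: [0.6177, 0.264, 0.0938]
tool_rot: [0.001, 0.998, -0.055, -0.001]
ft_force: [0.3, -0.0, -2.3]
grip_width: 0.0064
grip_force: 72.8
```

Run:
```python
from h import *
p=robot.get_obs();print(p['position'].round(4),p['ft_force'].round(1))
for c,W in floor(.06,.619,.205): rims(c,base=.091,W=W)
```

```text
[0.6177 0.264  0.0938] [ 0.3 -0.  -2.3]
scene 173 floor slope x,y, z [-0.0365 -0.0093  0.0631]
rim [380 229] c 0.6209 0.2057 mean r 0.0551 D 0.119 z 0.0923 cov 18/24 [41. 37. 33.]
side 110 floor slope x,y, z [0.0808 0.3875 0.0572]
rim [340 162] c 0.6184 0.2057 mean r 0.0555 D 0.119 z 0.0919 cov 23/24 [33. 28. 24.]
rim [418 185] c 0.7720 0.1551 mean r 0.0359 D 0.079 z 0.0915 cov 13/24 [87. 79. 76.]
```

Request:
{"fn": "send_rows", "kwargs": {"increments": [0, 0, 0, 0, 0, -0.2, 0, 0, 0, 0, 0, 0, 0, 0, 0, 0, 0, 0, 0, 0, 0.1, 0, 0, 0, 0, 0, 0, 0.2, 0, 0, 0, 0, 0, 0, 0.4, 0, 0, 0, 0, 0, 0, 0.4, 0, 0, 0, 0, 0.2, 2, 0.4, 0, 0, 0, 0, 0.35, 3, 0.4, 0, 0, 0, 0, 0.4, 3.5, 0.4, 0.055, 0, 0, 0, 2, 0, 0.4, 0.055, 0, 0, 0, 3.5, 0, 0.4, 0, 0, 0, 0, 3.5, 0, 0.4, 0, 0, 0, 0, 3.5, 0, 0.4, 0, 0, 0, 0, 3.5, 0, 0.4, 0, 0, 0, 0, 1, 0, 0.4, 0, 0, 0, 0, 0, 0, 0.4]}}

```text
time: 28.25
position: [0.6178, 0.4471, 0.1781]
tool_rot: [-0.001, 1.0, 0.001, 0.0]
ft_force: [-0.3, -0.6, -0.1]
grip_width: 0.0349
grip_force: 0.0
```

Run:
```python
from h import *
p=robot.get_obs();print(p['position'].round(4),p['tool_rot'].round(3))
for c,W in floor(.06,.619,.205): rims(c,base=.091,W=W);rims(c,W=W)
```

```text
[0.6178 0.4471 0.1781] [-0.001  1.     0.001  0.   ]
scene 180 floor slope x,y, z [0.0221 0.0029 0.062 ]
rim [381 229] c 0.6210 0.2059 mean r 0.0552 D 0.119 z 0.0912 cov 23/24 [52. 45. 37.]
rim [376 298] c 0.7756 0.1540 mean r 0.0361 D 0.077 z 0.0907 cov 12/24 [106.  99.  95.]
rim [464 239] c 0.6166 0.4008 mean r 0.0442 D 0.098 z 0.0512 cov 23/24 [35. 30. 25.]
rim [374 250] c 0.6194 0.2048 mean r 0.0674 D 0.143 z 0.0511 cov 14/24 [27. 25. 23.]
side 109 floor slope x,y, z [0.0022 0.2142 0.0583]
rim [340 165] c 0.6186 0.2063 mean r 0.0559 D 0.120 z 0.0906 cov 23/24 [37. 32. 27.]
rim [418 185] c 0.7717 0.1549 mean r 0.0357 D 0.079 z 0.0918 cov 13/24 [85. 77. 74.]
rim [338 142] c 0.6140 0.4010 mean r 0.0442 D 0.097 z 0.0501 cov 23/24 [36. 29. 24.]
rim [335 186] c 0.6171 0.2059 mean r 0.0681 D 0.143 z 0.0501 cov 14/24 [35. 30. 25.]
rim [416 201] c 0.7722 0.1555 mean r 0.0390 D 0.082 z 0.0510 cov 11/24 [94. 87. 77.]
```

lid_c is nested. Now lid_e.

Request:
{"fn": "send_rows", "kwargs": {"increments": [0, 0, 0, -0.2, -0.25, -4, 0.4, 0, 0, 0, 0, 0, -4, 0.4, 0, 0, 0, 0, 0, -3, 0.4, 0, 0, 0, 0, 0, -1.8, 0.4, 0, 0, 0, 0, 0, 0, 0.4, 0, 0, 0, 0, 0, 0, 0.2, 0, 0, 0, 0, 0, 0, 0, 0, 0, 0, 0, 0, 0, 0, 0, 0, 0, 0, 0, 0, 0, 0, 0, 0, 0, 0, 0, 0, 0, 0, 0, 0, 0, 0, 0], "newtons": 60}}

```text
time: 29.27
position: [0.6176, 0.4424, 0.0523]
tool_rot: [0.001, 1.0, 0.001, 0.001]
ft_force: [-0.7, 1.4, 5.3]
grip_width: 0.0064
grip_force: 57.4
```

Request:
{"fn": "send_rows", "kwargs": {"increments": [0, 0, 0, 0, 0, 1.5, 0, 0, 0, 0, 0, 0, 2, 0, -0.025, 0, 0, 0, 0, 2.5, 0, -0.025, 0, 0, 0, 0, 3, 0, -0.025, 0, 0, 0, 0, 3, 0, -0.025, 0, 0, 0, 0, 2, 0, 0, 0, 0, 0, 0, 0, 0, 0, 0, 0, 0, 0, 0, 0]}}

```text
time: 29.93
position: [0.6169, 0.4419, 0.1917]
tool_rot: [0.001, 0.999, -0.049, 0.001]
ft_force: [-0.5, -0.2, -1.7]
grip_width: 0.0064
grip_force: 58.0
```

Run:
```python
from h import *
chk(.6155,.4007,.16)
```

```text
[0.6169 0.4419 0.1917] [-0.5 -0.2 -1.7] [0.17 0.04 0.02] 0.00639154872258654
scene 93 floor slope x,y, z [-0.0815 -0.0332  0.1634]
rim [472 211] c 0.6152 0.3964 mean r 0.0462 D 0.098 z 0.1847 cov 10/24 [31. 25. 20.]
rim [472 196] c 0.6168 0.3955 mean r 0.0441 D 0.098 z 0.1918 cov 23/24 [31.  28.5 23. ]
rim [473 196] c 0.6162 0.3957 mean r 0.0435 D 0.095 z 0.1960 cov 13/24 [30. 28. 23.]
side few
```

Request:
{"fn": "send_rows", "kwargs": {"increments": [0, 0, 0, 0.05, -2, 0, 0, 0, 0, 0, 0.07, -3.4, 0, 0, 0, 0, 0, 0.07, -3.4, 0, 0, 0, 0, 0, 0.07, -3.4, 0, 0, 0, 0, 0, 0.07, -3.4, 0, 0, 0, 0, 0, 0.07, -3.4, 0, 0, 0, 0, 0, 0, 0, -2, 0, 0, 0, 0, 0, 0, -2, 0, 0, 0, 0, 0, 0, -1.8, 0, 0, 0, 0, 0, 0, 0, 0, 0, 0, 0, 0, 0, 0, 0]}}

```text
time: 30.95
position: [0.6185, 0.2503, 0.129]
tool_rot: [0.001, 0.999, -0.051, -0.003]
ft_force: [1.0, 0.3, -2.5]
grip_width: 0.0063
grip_force: 57.9
```

```bash
cat >> h.py <<'E'
def rimplane(W,im,x,y,R,z):
    r=np.hypot(W[...,0]-x,W[...,1]-y);m=(abs(r-R+.004)<.0045)&(abs(W[...,2]-z)<.012)&(im.max(2)<110);P=W[m]
    for _ in range(6):
        A=np.c_[P[:,:2]-[x,y],np.ones(len(P))];co=np.linalg.lstsq(A,P[:,2],rcond=None)[0];P=P[P[:,2]>A@co-.0012]
    print('rim plane',len(P),co.round(4))
E
python3 - <<'E'
from h import *
p=robot.get_obs();print(p['position'].round(4))
for n in('scene','side'):
    c=cam(n);W=cloud(c)
    for b in(.13,.135,.14): rims(c,base=b,W=W)
    rimplane(W,c['image'],.621 if n=='scene' else .6185,.206,.048,.136)
E
```

```text
[0.6185 0.2503 0.129 ]
rim [386 221] c 0.6190 0.2045 mean r 0.0432 D 0.095 z 0.1309 cov 16/24 [28. 26. 23.]
rim [387 221] c 0.6182 0.2010 mean r 0.0399 D 0.088 z 0.1339 cov 10/24 [35. 31. 25.]
rim plane 34 [-0.0069  0.1161  0.1403]
rim [345 154] c 0.6169 0.2049 mean r 0.0439 D 0.095 z 0.1310 cov 23/24 [29.5 24.  19.5]
rim [346 160] c 0.6170 0.2055 mean r 0.0436 D 0.094 z 0.1328 cov 14/24 [32. 27. 22.]
rim plane 138 [-0.0036 -0.0604  0.1321]
```

Request:
{"fn": "send_rows", "kwargs": {"increments": [0.03, 0, 0, 0.2, 0.13, 0, 0, 0, 0, 0, 0, 0, 0, 0, 0, 0, 0, 0, 0, -1, 0, 0, 0, 0, 0, 0, -0.5, 0, 0, 0, 0, 0, 0, -0.3, 0, 0, 0, 0, 0, 0, 0, 0]}}

```text
time: 31.55
position: [0.6216, 0.2526, 0.1127]
tool_rot: [0.001, 0.999, -0.035, -0.001]
ft_force: [0.1, 0.1, -1.1]
grip_width: 0.0067
grip_force: 57.9
```

Run:
```python
from h import *
p=robot.get_obs();print(p['position'].round(4),p['ft_force'].round(1))
for n in('scene','side'):
    c=cam(n);W=cloud(c)
    rims(c,base=.112,W=W)
    rimplane(W,c['image'],.621 if n=='scene' else .6185,.206,.048,.114)
```

```text
[0.6216 0.2526 0.1127] [ 0.1  0.1 -1.1]
rim [387 229] c 0.6222 0.2072 mean r 0.0434 D 0.095 z 0.1131 cov 17/24 [27.  24.5 23. ]
rim plane 74 [0.0105 0.0074 0.1165]
rim [346 161] c 0.6191 0.2071 mean r 0.0437 D 0.095 z 0.1124 cov 22/24 [30.  25.  20.5]
rim plane 73 [-0.0119  0.0412  0.1152]
```

Request:
{"fn": "send_rows", "kwargs": {"increments": [0, 0, 0, -0.1, -0.1, -0.2, 0, 0, 0, 0, 0, 0, 0, 0, 0, 0, 0, 0, 0, 0, 0.1, 0, 0, 0, 0, 0, 0, 0.2, 0, 0, 0, 0, 0, 0, 0.4, 0, 0, 0, 0, 0, 0, 0.4, 0, 0, 0, 0, 0.15, 2, 0.4, 0, 0, 0, 0, 0.2, 3, 0.4, 0, 0, 0, 0, 0.2, 3.5, 0.4, 0.035, 0, 0, 0, 0, 1, 0.4, 0.035, 0, 0, 0, 0, 0, 0.4, 0, 0, 0, 0, 0, 0, 0.4]}}

```text
time: 32.65
position: [0.6226, 0.2564, 0.2091]
tool_rot: [0.001, 1.0, 0.001, 0.002]
ft_force: [-0.5, 0.2, 0.3]
grip_width: 0.0347
grip_force: 0.0
```

Request:
{"fn": "send_rows", "kwargs": {"increments": [0, 0, 0, 0.3, -1.7, 0, 0.7, 0, 0, 0, 0.8, -3.2, 0, 0.7, 0, 0, 0, 0.8, -3.2, 0, 0.7, 0, 0, 0, 0.8, -3.2, 0, 0.7, 0, 0, 0, 0.8, -3.2, 0, 0.7, 0, 0, 0, 0.8, -3.2, 0, 0.7, 0, 0, 0, 0.8, -3.2, 0, 0.7, 0, 0, 0, 0.8, -3.2, 0, 0.7, 0, 0, 0, 0.7, -3.0, 0, 0.7, 0, 0, 0, 0.5, -1.4, 0, 0.7, 0, 0, 0, 0, 0, 0, 0.7, 0, 0, 0, 0, 0, 0, 0.7]}}

```text
time: 33.65
position: [0.6923, -0.0276, 0.2063]
tool_rot: [0.002, 1.0, 0.001, -0.001]
ft_force: [-0.2, 0.7, -0.5]
grip_width: 0.0607
grip_force: 0.0
```

```bash
cat >> h.py <<'E'
def tin(W,im,z,x0,y0):
    m=(abs(W[...,2]-z)<.004)&(np.hypot(W[...,0]-x0,W[...,1]-y0)<.04)&(im.max(2)>100);P=W[m][:,:2].astype(np.float32)
    print('tin',len(P),cv2.minEnclosingCircle(P),np.median(W[m][:,2]))
E
python3 - <<'E'
from h import *
p=robot.get_obs();print(p['position'].round(4),p['tool_rot'].round(3))
for n in('scene','side'):
    c=cam(n,f'pics/{n}5.png');W=cloud(c)
    rims(c,base=.110,W=W);rims(c,base=.09,W=W)
    rimplane(W,c['image'],.621 if n=='scene' else .6185,.206,.048,.114)
    tin(W,c['image'],.056,.694,-.029)
    cv2.imwrite(f'pics/{n}5c.png',cv2.resize(c['image'][150:330,300:480,::-1],None,fx=3,fy=3))
E
```

```text
[ 0.6923 -0.0276  0.2063] [ 0.002  1.     0.001 -0.001]
rim [386 227] c 0.6211 0.2059 mean r 0.0435 D 0.096 z 0.1113 cov 23/24 [46. 41. 35.]
rim [381 233] c 0.6217 0.2058 mean r 0.0551 D 0.118 z 0.0910 cov 17/24 [32. 31. 28.]
rim plane 101 [-0.0022 -0.01    0.1141]
tin 158 ((0.6920630931854248, -0.030148230493068695), 0.021102283149957657) 0.056534372156896995
rim [346 161] c 0.6188 0.2063 mean r 0.0439 D 0.097 z 0.1103 cov 23/24 [41.  37.  30.5]
rim [340 171] c 0.6184 0.2059 mean r 0.0556 D 0.119 z 0.0903 cov 16/24 [38. 32. 27.]
rim plane 151 [-0.0014 -0.0086  0.1114]
tin 194 ((0.6941531300544739, -0.028850169852375984), 0.020694658160209656) 0.0560286006633983
```

View pics/side5c.png

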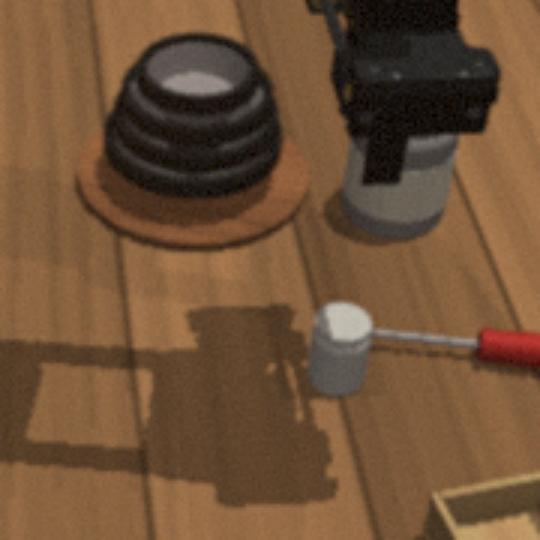

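The crop shows a level four-lid pile at (190,115) on the board, and the tin upright at (342,345). Now the tin.

Request:
{"fn": "send_rows", "kwargs": {"increments": [0, 0, 0, 0.1, -0.2, -4, 0.7, 0, 0, 0, 0, 0, -4, 0.7, 0, 0, 0, 0, 0, -4, 0.7, 0, 0, 0, 0, 0, -2.7, 0.7, 0, 0, 0, 0, 0, -1.7, 0.7, 0, 0, 0, 0, 0, 0, 0.7, 0, 0, 0, 0, 0, 0, 0.3, 0, 0, 0, 0, 0, 0, 0.3, 0, 0, 0, 0, 0, 0, 0.3, 0, 0, 0, 0, 0, 0, 0.3, 0, 0, 0, 0, 0, 0, 0.3], "newtons": 20}}

```text
time: 34.67
position: [0.695, -0.0299, 0.0452]
tool_rot: [0.001, 1.0, -0.0, 0.002]
ft_force: [-0.1, 0.7, 5.0]
grip_width: 0.0384
grip_force: 20.0
```

Request:
{"fn": "send_rows", "kwargs": {"increments": [0, 0, 0, 0, 0, 2, 0.3, 0, 0, 0, 0, 0, 3.5, 0.3, 0, 0, 0, 0, 0, 3.5, 0.3, 0, 0, 0, 0, 0, 3.5, 0.3, 0, 0, 0, 0, 0, 2.5, 0.3, 0, 0, 0, 0, 0, 0, 0.3, 0, 0, 0, 0, 0, 0, 0.3]}}

```text
time: 35.25
position: [0.6947, -0.0302, 0.1959]
tool_rot: [0.001, 1.0, -0.001, 0.002]
ft_force: [-0.2, 1.6, -1.2]
grip_width: 0.0388
grip_force: 20.0
```

Run:
```python
from h import *
p=robot.get_obs();print(p['position'].round(4),p['grip_width'],p['grip_force'])
```

```text
[ 0.6947 -0.0302  0.1959] 0.0387821908823833 19.999582059681416
```

Request:
{"fn": "send_rows", "kwargs": {"increments": [0, 0, 0, -0.5, 1.6, 0, 0.3, 0, 0, 0, -0.95, 3.05, 0, 0.3, 0, 0, 0, -0.95, 3.05, 0, 0.3, 0, 0, 0, -0.95, 3.05, 0, 0.3, 0, 0, 0, -0.95, 3.05, 0, 0.3, 0, 0, 0, -0.95, 3.05, 0, 0.3, 0, 0, 0, -0.95, 3.05, 0, 0.3, 0, 0, 0, -0.7, 2.2, 0, 0.3, 0, 0, 0, -0.5, 1.55, 0, 0.3, 0, 0, 0, 0, 0, -2, 0.3, 0, 0, 0, 0, 0, -1.8, 0.3, 0, 0, 0, 0, 0, 0, 0.3, 0, 0, 0, 0, 0, 0, 0.3]}}

```text
time: 36.33
position: [0.6178, 0.2065, 0.1528]
tool_rot: [0.001, 1.0, -0.0, -0.003]
ft_force: [0.2, -0.2, -1.3]
grip_width: 0.039
grip_force: 20.0
```

Run:
```python
from h import *
p=robot.get_obs();print(p['position'].round(4),p['tool_rot'].round(3))
for n in('scene','side'):
    c=cam(n,f'pics/{n}6.png');W=cloud(c);rims(c,base=.110,W=W)
    s=np.hypot(W[...,0]-.62,W[...,1]-.206)<.035
    m=s&(W[...,2]>.125)&(W[...,2]<.19)&(c['image'].max(2)>90);P=W[m];print(len(P),np.median(P,0),P.max(0),P.min(0))
cv2.imwrite('pics/side6c.png',cv2.resize(c['image'][100:250,280:460,::-1],None,fx=3,fy=3))
```

```text
[0.6178 0.2065 0.1528] [ 0.001  1.    -0.    -0.003]
rim [386 229] c 0.6219 0.2056 mean r 0.0431 D 0.094 z 0.1111 cov 20/24 [31. 29. 26.]
303 [0.6285466  0.20478662 0.16122725] [0.64213568 0.2242113  0.18486863] [0.59735555 0.18747117 0.12507518]
rim [346 162] c 0.6188 0.2061 mean r 0.0438 D 0.096 z 0.1102 cov 20/24 [33. 29. 24.]
48 [0.60451696 0.19778107 0.15532121] [0.63516755 0.21029908 0.17953376] [0.59706751 0.17700429 0.12613736]
```

View pics/side6c.png

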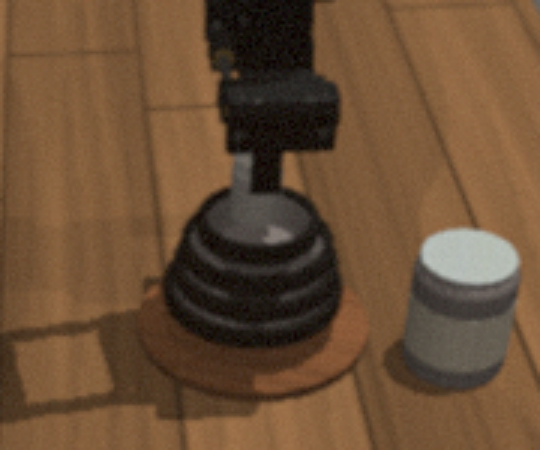

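The tin hangs centred over the topmost lid (crop (245,180) above the hollow at (265,225)). Lowering.

Request:
{"fn": "send_rows", "kwargs": {"increments": [0, 0, 0, 0.2, 0, 0, 0.3, 0, 0, 0, 0, 0, -1, 0.3, 0, 0, 0, 0, 0, -0.8, 0.3, 0, 0, 0, 0, 0, -0.5, 0.3, 0, 0, 0, 0, 0, -0.2, 0.3, 0, 0, 0, 0, 0, 0, 0.3, 0, 0, 0, 0, 0, 0, 0.3]}}

```text
time: 37.02
position: [0.6215, 0.2066, 0.1297]
tool_rot: [0.001, 1.0, -0.0, -0.0]
ft_force: [-0.5, 0.5, -1.6]
grip_width: 0.0385
grip_force: 20.0
```

Request:
{"fn": "send_rows", "kwargs": {"increments": [0, 0, 0, -0.1, 0, -0.2, 0.3, 0, 0, 0, 0, 0, -0.1, 0.3, 0, 0, 0, 0, 0, 0, 0.3, 0, 0, 0, 0, 0, 0, 0.3]}}

```text
time: 37.35
position: [0.6207, 0.2067, 0.1272]
tool_rot: [0.001, 1.0, 0.0, -0.0]
ft_force: [0.4, 0.6, -0.8]
grip_width: 0.0387
grip_force: 20.0
```

Request:
{"fn": "send_rows", "kwargs": {"increments": [0, 0, 0, 0, 0, -0.15, 0.3, 0, 0, 0, 0, 0, 0, 0.3, 0, 0, 0, 0, 0, 0, 0.3]}}

```text
time: 37.6
position: [0.6206, 0.2066, 0.1255]
tool_rot: [0.001, 1.0, -0.0, -0.0]
ft_force: [0.1, 0.6, -1.1]
grip_width: 0.0388
grip_force: 20.0
```

Request:
{"fn": "send_rows", "kwargs": {"increments": [0, 0, 0, 0, 0, -0.1, 0.3, 0, 0, 0, 0, 0, 0, 0.3, 0, 0, 0, 0, 0, 0, 0.3]}}

```text
time: 37.85
position: [0.6208, 0.2067, 0.1252]
tool_rot: [0.001, 1.0, 0.0, 0.0]
ft_force: [-0.6, 0.6, 3.4]
grip_width: 0.039
grip_force: 20.0
```

Request:
{"fn": "send_rows", "kwargs": {"increments": [0, 0, 0, 0, 0, -0.1, 0.3, 0, 0, 0, 0, 0, 0, 0.3, 0, 0, 0, 0, 0, 0, 0.3]}}

```text
time: 38.1
position: [0.6212, 0.2067, 0.1251]
tool_rot: [0.001, 1.0, 0.0, 0.001]
ft_force: [-1.5, -0.6, 8.7]
grip_width: 0.0386
grip_force: 20.0
```

Contact made. Releasing and withdrawing.

Request:
{"fn": "send_rows", "kwargs": {"increments": [0, 0, 0, 0, 0, 0.15, 0.35, 0, 0, 0, 0, 0, 0, 0.48, 0, 0, 0, 0, 0, 0, 0.55, 0, 0, 0, 0, 0, 0, 0.6, 0, 0, 0, 0, 0, 0, 0.6, 0, 0, 0, 0, 0, 0, 0.6, 0, 0, 0, 0, 0, 2, 0.6, 0, 0, 0, 0, 0, 3.5, 0.6, 0, 0, 0, 0, 0, 4, 0.6, 0, 0, 0, -1, 0, 4, 0.6, 0, 0, 0, -3.5, 0, 0, 0.6, 0, 0, 0, -3.5, 0, 0, 0.6, 0, 0, 0, -3, 0, 0, 0.6, 0, 0, 0, 0, 0, 0, 0.6, 0, 0, 0, 0, 0, 0, 0.6]}}

```text
time: 39.35
position: [0.509, 0.2068, 0.2604]
tool_rot: [0.0, 1.0, -0.0, -0.0]
ft_force: [0.6, -0.7, -0.8]
grip_width: 0.0523
grip_force: 0.0
```

Run:
```python
from h import *
ims=[]
for n in('scene','side'):
    c=cam(n);W=cloud(c)
    for b in (.11,.09,.07,.05): rims(c,base=b,W=W)
    tin(W,c['image'],.137,.62,.206)
    y,x=(180,300) if n=='scene' else (110,270)
    ims.append(cv2.resize(c['image'][y:y+170,x:x+170,::-1],(400,400)))
cv2.imwrite('pics/fin.png',np.hstack(ims))
```

```text
rim [386 227] c 0.6211 0.2059 mean r 0.0434 D 0.096 z 0.1115 cov 22/24 [40. 36. 32.]
rim [381 233] c 0.6219 0.2057 mean r 0.0551 D 0.117 z 0.0911 cov 17/24 [33. 31. 27.]
rim [376 298] c 0.7759 0.1540 mean r 0.0361 D 0.078 z 0.0901 cov 12/24 [105.  96.  92.]
rim [377 244] c 0.6213 0.2051 mean r 0.0614 D 0.131 z 0.0715 cov 15/24 [27. 26. 23.]
rim [374 247] c 0.6201 0.2043 mean r 0.0669 D 0.142 z 0.0511 cov 14/24 [27. 24. 22.]
tin 152 ((0.6198102831840515, 0.20887921750545502), 0.02149686962366104) 0.1370538657838603
rim [346 162] c 0.6187 0.2062 mean r 0.0438 D 0.096 z 0.1104 cov 20/24 [37. 32. 27.]
rim [340 171] c 0.6183 0.2059 mean r 0.0557 D 0.119 z 0.0905 cov 16/24 [37. 31. 25.]
rim [418 185] c 0.7715 0.1543 mean r 0.0359 D 0.078 z 0.0914 cov 14/24 [85. 77. 73.]
rim [338 181] c 0.6183 0.2054 mean r 0.0618 D 0.131 z 0.0704 cov 14/24 [34. 28. 24.]
rim [417 192] c 0.7723 0.1552 mean r 0.0387 D 0.081 z 0.0704 cov 12/24 [72.5 64.  58. ]
rim [335 186] c 0.6170 0.2051 mean r 0.0678 D 0.143 z 0.0503 cov 14/24 [36.  30.  24.5]
rim [416 202] c 0.7723 0.1554 mean r 0.0390 D 0.083 z 0.0514 cov 12/24 [96. 88. 77.]
tin 127 ((0.6188363432884216, 0.20763644576072693), 0.020185595378279686) 0.13575179939506216
```

View pics/fin.png

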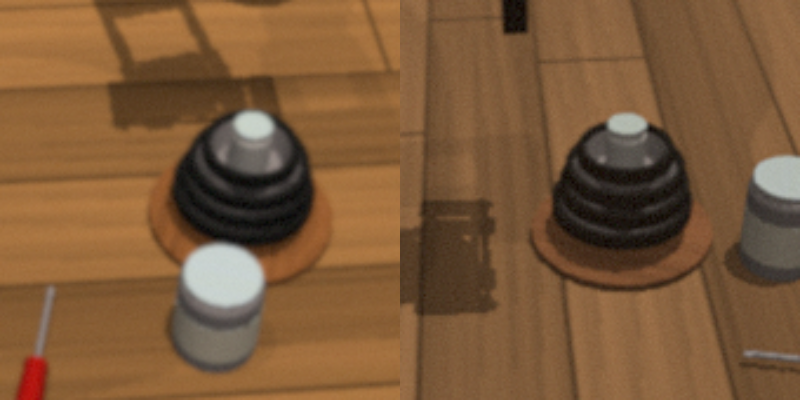

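The pile is level with rims at 50/70/90/110 mm, and the tin stands upright with its top at 135 mm, at crop (252,140) and (627,145). The gripper is clear. Handing in.

```bash
python3 -c "
from rig import robot
print(robot.hand_in())"
```

```text
the job is handed in; nothing more can be done
None
```

The job is handed in: lids a, b, c and e (lid_d was not there) are piled level and upside down on the board, largest at the bottom, with the tin upright in the top lid and the paint can, screwdriver and screw box left alone; no verdict came back.

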